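# Start a thread-cutting wing screw in the reader's new boss

## Task

Take the wing-headed screw out of the hardware holder, stand it in the pilot hole of the grey boss on the reader's base plate, and drive it clockwise (seen from above) until its collar is down on the boss. It cuts its own thread and only bites while it is pushed firmly into the hole as it turns (about 15 N; never put more than 22 N on the boss or plate, or the boss cracks). Leave it standing straight, let go of it, and leave the other things where they are.

Things in the scene. Friction and masses are not known exactly. Their poses are not given: they have to be found in the camera images.
- wing_screw: Steel wing screw, 70 g. Origin at the tip of its foot, z up. Shank 12 mm dia. to z=24 mm (last 3 mm tapered, four tiny teeth on the foot), collar 26 mm dia. z=24-28, flat wing z=28-56, 34 mm along y, 10 mm thick along x (grip across x, tips just above the collar, 45 N). Same after half a turn. Starts upright, hung by its collar in one of the holder's holes, foot 6 mm above the bench.
- screw_collar (a point): Centre of the underside of the wing screw's collar (24 mm above its foot), axes as the screw's.
- mount: Reader's base plate, fixed: white, 160 x 140 x 12 mm, origin at the centre of its underside, the boss upright at its centre. The boss stands on a rubber ring: pushed down, boss and screw sink about 1 mm per 12 N (travel 5 mm) and spring back, so take the push off before opening the fingers.
- boss_top (a point): Mouth of the pilot hole: centre of the boss's top face, z up, 45 mm above the bench when not pushed. The boss is a grey round plastic post 34 mm in diameter; hole 14 mm, no lead-in. A screw put in stops on uncut plastic 18.9 mm down, collar 5.1 mm above the boss, and may lean a few degrees until driven.
- thread (a joint): Thread cut so far, rad of clockwise turning seen from above: 0 uncut, 3.3 the end (collar down, within 1 mm of the boss; then it spins idly). The screw sinks 1.27 mm per rad. It bites (0.03 N m) only while pushed into the hole with at least some 10 to 12 N; with less it spins and nothing is cut, so the push must follow it down. Turning it back undoes the thread.
- holder: Black plastic hardware holder, fixed: 60 x 210 x 30 mm, origin at the centre of its underside, three 15 mm through holes on its y axis at -70, 0 and +70 mm. Which piece stands in which hole varies.
- knob_pin: Bystander in the holder: pin with a round white knob 24 mm in diameter, its top 58 mm above the bench. Origin at its foot.
- plug: Bystander in the holder: plug with a low steel head 20 mm across, its top 44 mm above the bench. Origin at its foot.
- jar: Bystander: amber glass jar 40 mm in diameter and 60 mm high, standing on the bench. Origin at the centre of its underside.
Things that resemble listed ones, but are neither listed nor needed, are in the scene too. Of the things like the mount, leave any that is yellow; of the rest the smaller one is meant.

How it is judged:
By the outcome, as a careful person would: the job done as asked, in the order asked, and still so for the second after the job is handed in, with the robot touching nothing.
It also fails if it takes over 64 s, if anything falls off the work surface, if the arm or the gripper's body presses on something with over 40 N, if the wrist force passes 120 N, or if a joint passes its speed limit or range.

## Robot

A 6-joint arm with a two-finger parallel gripper is mounted at the origin on the work surface. World frame = base frame: x ahead of the robot, y to its left, z up, the work surface at z = 0. Lengths are in m, angles in rad, forces in N, time in s.
With the tool pointing down it reaches from about 0.35 to 0.775 m from the base axis. Payload 7.3 kg.
Tool frame: the origin (TCP) lies at the very end of the fingers, on their centre line; the grasp point (between the pads) lies 19 mm behind it; z points along the fingers, y is the direction in which the jaws open and shut (so a half turn about z gives the same grasp; the last joint's range is limited). The gripper opens to 92 mm and grips with 3 to 60 N. Pads are 19 mm wide; open, the fingers measure 130 mm over their backs; the gripper's body (75 mm by 190 mm) begins 47 mm behind the grasp point.
Start: joints at [-1.443, 0.342, 1.524, -0, 1.275, -0.146], TCP at [0.142, -0.505, 0.227] pointing down, gripper open.
Joint ranges: [-2.53, 2.53], [-0.77, 2.02], [0.04, 2.7], [-1, 4.14], [0.28, 2.66], [-3.11, 3.11]. Speed limits (rad/s): [2.57, 2.57, 3.14, 3.14, 3.14, 3.14].

## Interface

Orientations are given as a unit quaternion [x, y, z, w].
In Python, from rig import get_state, get_image, camera_model, close_job gives the robot as it stands. The module is installed in compiled form; this text tells all that it offers.
- The arm moves only by the tool send_rows, never from a script. Its argument "series" is a list of rows, each a list of 2 entries, a list of its own where there are three numbers: the shift along the tool's x, y, z in m, then the turn about the tool's z in degrees. In form: [[[tx, ty, tz], twist], ...]. A call has 1 to 10 rows; each row shifts and turns the pose as measured when the row begins, along the tool's axes as they then stand; what a row does not reach is not made up. A row lasts 1/10 s, in which the tool goes at most 50 mm and 8.59 degrees, less where a joint would pass 70% of its speed; a pose out of reach is approached as far as the arm can. A call is refused whole if a number of a shift passes 0.05 or a number of a turn 8.59, either way. A call with a gripper value outside its range is refused whole. "jaw" is the closure, from 0 (fully open) to 1 (shut), set as the call begins (left out, the last holds). The fingers move at their own pace and stop on an object; "squeeze" is the grip in N (left out, the last holds). Time passes only in rows, so rows that do not move let the fingers close. It gives the time, the measured TCP pose, the force and the opening at its end, in the units of the state.
- get_state(): the state, without advancing time (a new reading comes with each control period).
- get_image(name): name is "side" or "top" or "wrist"; returns (picture, depth): 480x640x3 uint8, blue, green, red; 480x640 float32, m along the optical axis (not along the pixel's ray), 0 where there is no reading.
- camera_model(name): a dict with "fx", "fy", "cx", "cy" (pixels), "position" and "rotation" of the camera in the world. Camera axes: x right, y up, looking along -z (the intrinsics and any distortion apply to the point x, -y, -z); pixel columns grow to the right and rows downward; lengths in m; the calibration is good to about 2 mm. A picture is of the moment at which its call begins: read the wrist's pose just before it. camera_model takes no time and is no camera call; for the wrist camera it gives the pose at the moment of the call.
- close_job(): hands the job in, once; it reports no verdict.
The state is a dict: "time": time; "qpos": joint angles; "joint_vel": joint speeds; "joint_torque": joint torques, N m; "eef_pos": TCP position; "eef_rot": TCP orientation; "contact_force": force on the tool from outside, world axes, zero at the start; "ft_torque": the same for the moment, N m; "opening": opening from 0.0 (shut) to 1.0 (fully open).
Only numpy, scipy, OpenCV 4.12 (cv2) and the standard library are available. Lean on these libraries where they do the work, as an engineer would, in place of code of your own. Each camera call takes 0.05 s, during which the arm holds its last target.

## Working session

There is one attempt and no reset: what is moved stays moved. The work goes in short steps, Python scripts to look and compute and a tool call to move; the robot and the scene stay as the last step left them, time stands still between calls to the robot, and variables do not carry over. Pictures are saved under pics/ and viewed, and the job is handed in when it is done.

Besides the shell and the picture viewer there is one more tool, called after ">>>" by a JSON object that holds its "name" and its "arguments". send_rows: Moves the arm, as the interface text tells. Its arguments: {"type":"object","properties":{"series":{"type":"array","items":{"type":"array"}},"jaw":{"type":"number"},"squeeze":{"type":"number"}},"required":["series"]}

```bash
mkdir -p pics; cat > h.py <<'E'
import numpy as np, cv2
from rig import get_state, get_image, camera_model, close_job
def grab(n,tag):
    m=camera_model(n); im,d=get_image(n); cv2.imwrite(f'pics/{tag}.png',im); np.savez(f'{tag}.npz',im=im,d=d,**{k:np.array(v) for k,v in m.items()}); return im,d,m
def load(tag):
    return dict(np.load(f'{tag}.npz',allow_pickle=True))
def pt(m,u,v,z=None,d=None):
    r=np.array([(u-m['cx'])/m['fx'],-(v-m['cy'])/m['fy'],-1.0]); R=np.array(m['rotation']); p=np.array(m['position'])
    w=R@r
    s=d if d is not None else (z-p[2])/w[2]
    return p+s*w
E
python3 - <<'E'
from h import *
for n in ['side','top','wrist']:
    im,d,m=grab(n,n+'0'); print(n,{k:(np.round(v,4).tolist() if not isinstance(v,str) else v) for k,v in m.items()})
s=get_state(); print(s)
E
```

```text
side {'fx': 611.432, 'fy': 611.432, 'cx': 312.673, 'cy': 240.412, 'position': [0.1319, 0.5391, 0.833], 'rotation': [-0.1099, 0.3309, 0.8959, -0.2753]}
top {'fx': 538.4049, 'fy': 538.4049, 'cx': 322.9133, 'cy': 241.5367, 'position': [0.3126, -0.0298, 1.1896], 'rotation': [0.0605, -0.0672, -0.6966, 0.7118]}
wrist {'fx': 420.1366, 'fy': 420.1366, 'cx': 323.4909, 'cy': 242.096, 'position': [0.2064, -0.4875, 0.3847], 'rotation': [-0.0981, 0.0753, -0.5993, 0.7909]}
{'time': 0.15, 'qpos': array([-1.44298819e+00,  3.42590544e-01,  1.52476208e+00, -1.98938663e-05,
        1.27539388e+00, -1.45986329e-01]), 'joint_vel': array([ 0.00017478, -0.0024926 , -0.00328471,  0.00106706, -0.00092962,
        0.0012678 ]), 'joint_torque': array([ 4.50554717e-04, -4.31469047e+01, -2.44354033e+01,  7.17271795e-02,
        5.37432614e-02, -8.45453746e-05]), 'eef_pos': array([ 0.14193827, -0.50514977,  0.22620254]), 'eef_rot': array([ 9.90643638e-01,  1.36472891e-01, -4.27036413e-06, -5.76987569e-04]), 'contact_force': array([ 0.1856415 , -0.33908336,  0.22875221]), 'ft_torque': array([ 0.03548154, -0.01286288,  0.00883213]), 'opening': 0.9988799864937468}
```

```bash
sed -i "s/R=np.array(m\['rotation'\])/R=Rotation.from_quat(np.array(m['rotation'])).as_matrix()/; 1a from scipy.spatial.transform import Rotation" h.py; sed -n 1,14p h.py
```

```text
import numpy as np, cv2
from scipy.spatial.transform import Rotation
from rig import get_state, get_image, camera_model, close_job
def grab(n,tag):
    m=camera_model(n); im,d=get_image(n); cv2.imwrite(f'pics/{tag}.png',im); np.savez(f'{tag}.npz',im=im,d=d,**{k:np.array(v) for k,v in m.items()}); return im,d,m
def load(tag):
    return dict(np.load(f'{tag}.npz',allow_pickle=True))
def pt(m,u,v,z=None,d=None):
    r=np.array([(u-m['cx'])/m['fx'],-(v-m['cy'])/m['fy'],-1.0]); R=Rotation.from_quat(np.array(m['rotation'])).as_matrix(); p=np.array(m['position'])
    w=R@r
    s=d if d is not None else (z-p[2])/w[2]
    return p+s*w
```

View pics/top0.png

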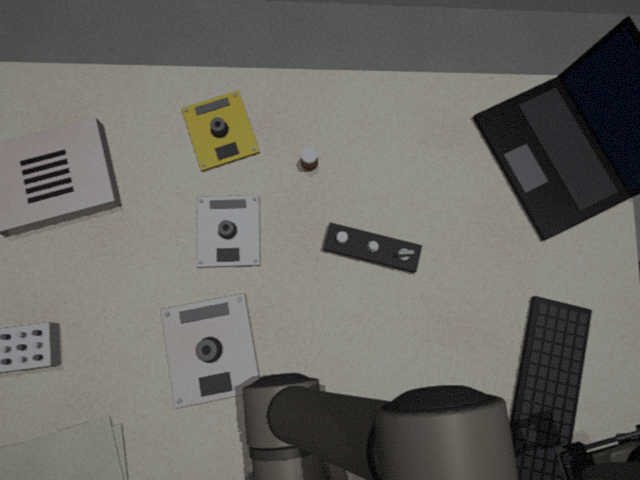

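View pics/side0.png

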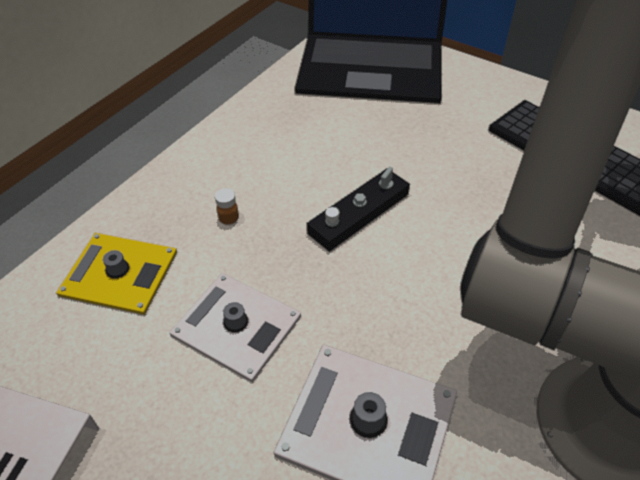

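View pics/wrist0.png

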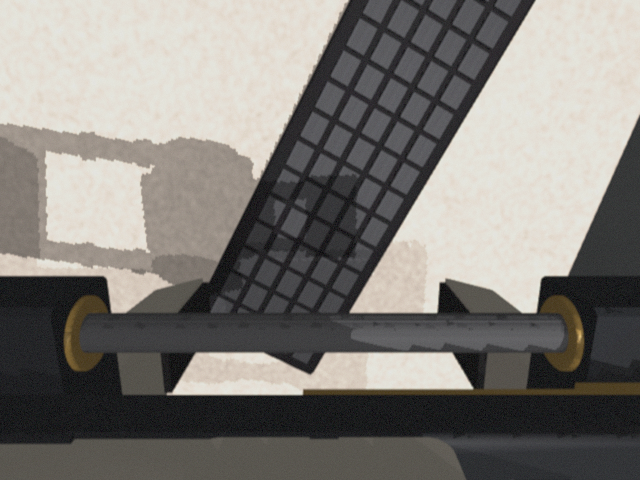

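```bash
python3 - <<'E'
from h import *
T=load('top0');S=load('side0')
a=cv2.resize(T['im'][210:285,310:435],None,fx=6,fy=6,interpolation=cv2.INTER_CUBIC)[:, :750]
b=cv2.resize(T['im'][185:280,180:280],None,fx=5,fy=5,interpolation=cv2.INTER_CUBIC)
c=cv2.resize(S['im'][160:250,295:420],None,fx=6,fy=6,interpolation=cv2.INTER_CUBIC)
for n,i in zip('abc',(a,b,c)): cv2.imwrite(f'pics/crop_{n}.png',i)
def dp(T,u,v): 
    return pt(T,u,v,d=float(T['d'][v,u])).round(4)
for n,(u,v) in dict(screw=(405,254),plug=(373,246),knob=(342,237),boss=(228,231),plate=(210,245),jar=(309,159),boss_big=(215,349),yel=(218,127)).items(): print(n,dp(T,u,v))
# plate corners
g=T['im'].astype(int)
hsv=cv2.cvtColor(T['im'],cv2.COLOR_BGR2HSV)
print(hsv[245,205],hsv[270,300],hsv[200,230],hsv[320,190])
# top-view depth height map
H,W=T['d'].shape
vv,uu=np.mgrid[0:H,0:W]
R=Rotation.from_quat(T['rotation']).as_matrix()
P=np.stack([(uu-T['cx'])/T['fx'],-(vv-T['cy'])/T['fy'],-np.ones((H,W))],-1)*T['d'][...,None]@R.T+T['position']
np.save('Ptop.npy',P)
for (x0,x1,y0,y1) in [(185,275,185,280),(150,270,285,410),(310,435,210,285)]:
    sub=P[y0:y1,x0:x1]; z=sub[...,2]
    m=((z>0.006)).astype(np.uint8)
    cs=max(cv2.findContours(m,cv2.RETR_EXTERNAL,cv2.CHAIN_APPROX_NONE)[0],key=cv2.contourArea)
    mm=np.zeros_like(m);cv2.drawContours(mm,[cs],-1,1,-1)
    q=sub[(mm>0)&(np.abs(z-np.median(z[mm>0]))<.006)]
    print(np.median(z[mm>0]),cv2.minAreaRect((q[:,:2]*1000).astype(np.float32)))
E
```

```text
screw [ 0.4962 -0.2135  0.0606]
plug [ 0.5147 -0.1469  0.0452]
knob [ 0.53   -0.079   0.0602]
boss [0.5411 0.1677 0.0425]
plate [0.5141 0.2105 0.0152]
jar [ 0.7024 -0.0042  0.0607]
boss_big [0.2901 0.1784 0.0607]
yel [0.7759 0.2011 0.0499]
[ 98   7 145] [ 18  18 141] [30  3 90] [75  6 79]
0.013515778417379387 ((549.481201171875, 174.56488037109375), (161.45545959472656, 140.57827758789062), 3.4921956062316895)
0.017593998776741504 ((288.59442138671875, 198.4404296875), (211.36195373535156, 185.54994201660156), 12.373502731323242)
0.031097970447294454 ((516.5646362304688, -145.96566772460938), (210.06100463867188, 61.447303771972656), 77.03494262695312)
```

View pics/crop_a.png

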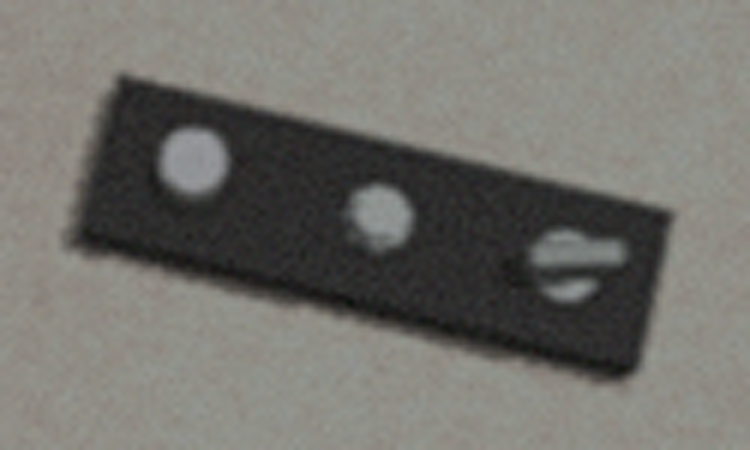

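View pics/crop_b.png

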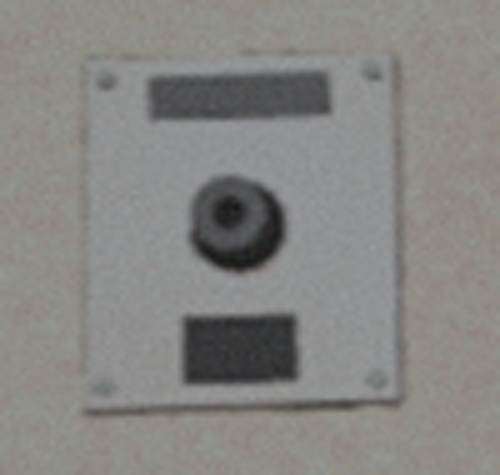

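View pics/crop_c.png

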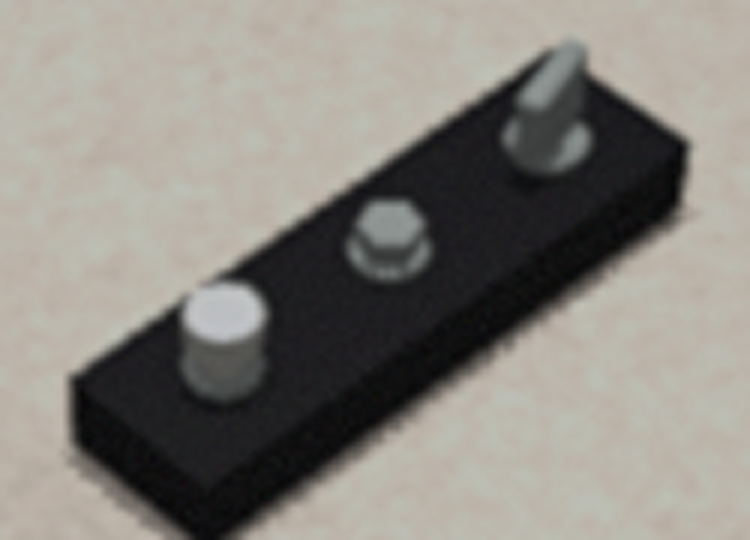

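```bash
python3 - <<'E'
from h import *
T=load('top0');S=load('side0')
def c(u,v): return 310+u/6,210+v/6
e1=pt(T,*c(530,257),z=.062); e2=pt(T,*c(626,249),z=.062); print('wing',e1,e2,(e1+e2)/2,np.degrees(np.arctan2(*(e2-e1)[1::-1])),np.linalg.norm(e2-e1))
print('collar',pt(T,*c(565,265),z=.034))
print('boss',pt(T,180+230/5-.4,185+210/5-.4,z=.045))
def s(u,v): return 295+u/6,160+v/6
f1=pt(S,*s(531,100),z=.062); f2=pt(S,*s(573,48),z=.062); print('side wing',f1,f2,(f1+f2)/2,np.degrees(np.arctan2(*(f2-f1)[1::-1])),np.linalg.norm(f2-f1))
print('collar side',pt(S,*s(547,142),z=.034))
a=np.radians(77.03-0); P=np.load('Ptop.npy')
print('knob',pt(T,*c(194,160),z=.058),'plug',pt(T,*c(382,216),z=.044))
sd=S['im'][270:360,190:280]; cv2.imwrite('pics/s_boss.png',cv2.resize(sd,None,fx=6,fy=6,interpolation=cv2.INTER_CUBIC))
E
```

```text
wing [ 0.49817648 -0.19912448  0.062     ] [ 0.50181014 -0.23320484  0.062     ] [ 0.49999331 -0.21616466  0.062     ] -83.91410180807965 0.03427353269250008
collar [ 0.50012969 -0.21603008  0.034     ]
boss [0.55019599 0.17301794 0.045     ]
side wing [ 0.4977051  -0.20186233  0.062     ] [ 0.49865429 -0.22917793  0.062     ] [ 0.49817969 -0.21552013  0.062     ] -88.00984424977982 0.027332094829995893
collar side [ 0.49726392 -0.21504662  0.034     ]
knob [ 0.53121576 -0.0798156   0.058     ] plug [ 0.51491253 -0.14848726  0.044     ]
```

View pics/s_boss.png

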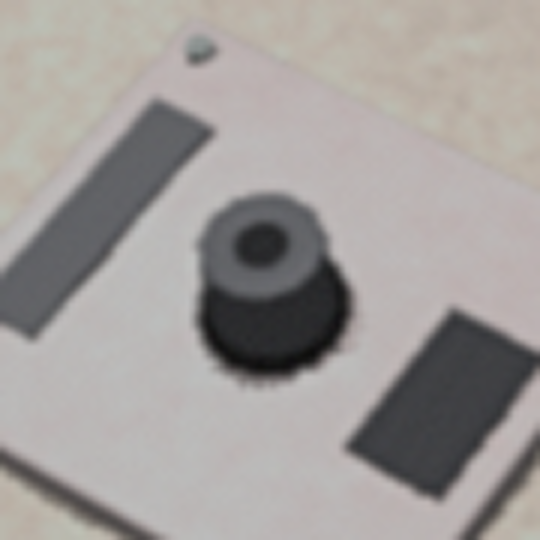

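>>> {"name": "send_rows", "arguments": {"series": [[[0.0404,-0.0117,0.002],0],[[0.0404,-0.0117,0.002],0],[[0.0404,-0.0117,0.002],0],[[0.0404,-0.0117,0.002],0],[[0.0404,-0.0117,0.002],0],[[0.0404,-0.0117,0.002],0],[[0.0404,-0.0117,0.002],0],[[0.0404,-0.0117,0.002],0],[[0.0404,-0.0117,0.002],0],[[0.0404,-0.0117,0.002],0]]}}

```text
time: 1.15
eef_pos: [0.508, -0.2786, 0.2028]
eef_rot: [0.991, 0.131, -0.002, -0.002]
contact_force: [0.3, -0.7, -0.2]
opening: 0.999
```

>>> {"name": "send_rows", "arguments": {"series": [[[0,0,0],-8],[[0,0,0],-8],[[0,0,0],-8],[[0,0,0],-8],[[0,0,0],-8],[[0,0,0],-8],[[0,0,0],-8],[[0,0,0],-8],[[0,0,0],-8],[[0,0,0],-8]]}}

```text
time: 2.15
eef_pos: [0.5119, -0.2716, 0.1973]
eef_rot: [0.651, 0.759, 0.0, -0.007]
contact_force: [-0.5, 0.4, -1.2]
opening: 1.001
```

```bash
cat >> h.py <<'E'
def go(tgt,a,show=True):
    s=get_state(); R=Rotation.from_quat(s['eef_rot']).as_matrix(); p=s['eef_pos']
    cur=np.degrees(np.arctan2(R[1,0],R[0,0])); 
    d=R.T@(np.array(tgt)-p); tw=(cur-a+180)%360-180
    print('t',round(s['time'],2),'p',p.round(4),'yaw %.2f'%cur,'tilt %.2f'%np.degrees(np.arccos(-R[2,2])),'q6 %.1f'%np.degrees(s['qpos'][5]),'| tool shift',d.round(4),'twist %.2f'%tw,'F',s['contact_force'].round(2),'op %.3f'%s['opening'])
E
python3 - <<'E'
from h import *
go([.499,-.216,.1],95)
grab('wrist','w1')
S=load('side0'); print(pt(S,190+262/6-.4,270+246/6-.4,z=.045))
E
```

```text
t 2.15 p [ 0.5119 -0.2716  0.1973] yaw 98.73 tilt 0.79 q6 -44.3 | tool shift [ 0.0558 -0.0035  0.098 ] twist 3.73 F [-0.49  0.44 -1.18] op 1.001
[0.54774711 0.17204612 0.045     ]
```

View pics/w1.png

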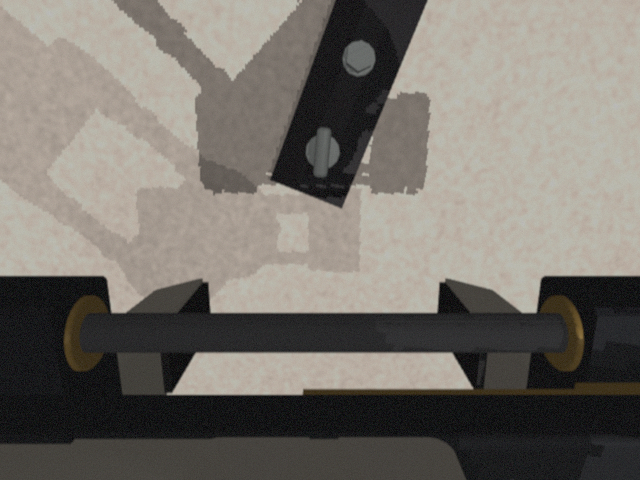

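>>> {"name": "send_rows", "arguments": {"series": [[[0,0,0],0],[[0,0,0],0]]}}

```text
time: 2.4
eef_pos: [0.5117, -0.2714, 0.1968]
eef_rot: [0.651, 0.759, 0.0, -0.007]
contact_force: [0.1, 0.2, 0.7]
opening: 1.0
```

```bash
python3 - <<'E'
from h import *
go([.499,-.216,.1],95)
m=camera_model('wrist'); s=get_state()
R=Rotation.from_quat(s['eef_rot']).as_matrix()
print(R.T@(np.array(m['position'])-s['eef_pos']),(Rotation.from_matrix(R).inv()*Rotation.from_quat(m['rotation'])).as_matrix().round(4), R.round(4))
im,d,m=grab('wrist','w2')
cv2.imwrite('pics/w2c.png',cv2.resize(im[90:220,250:400],None,fx=5,fy=4.6,interpolation=cv2.INTER_CUBIC))
E
```

```text
t 2.4 p [ 0.5117 -0.2714  0.1968] yaw 98.83 tilt 0.86 q6 -44.4 | tool shift [ 0.0556 -0.0031  0.0975] twist 3.83 F [0.08 0.22 0.74] op 1.000
[ 0.06576222  0.00097695 -0.15853667] [[-1.000e-04  9.692e-01  2.461e-01]
 [ 1.000e+00  3.000e-04 -9.000e-04]
 [-9.000e-04  2.461e-01 -9.692e-01]] [[-0.1534  0.9881 -0.0111]
 [ 0.9881  0.1535  0.01  ]
 [ 0.0116 -0.0094 -0.9999]]
```

View pics/w2c.png

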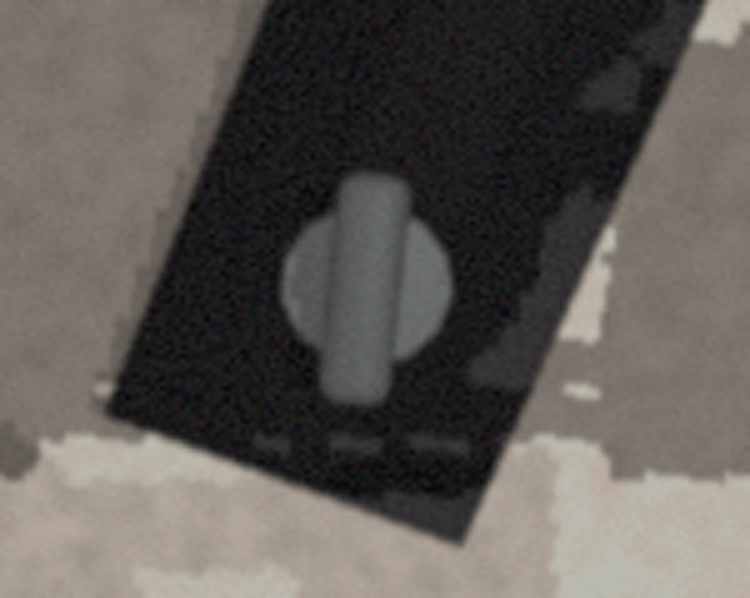

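```bash
python3 - <<'E'
from h import *
W=load('w2')
c=lambda x,y:(250+x/5-.4,90+y/4.6-.4)
e1=pt(W,*c(376,172),z=.062);e2=pt(W,*c(356,405),z=.062)
print(e1,e2,(e1+e2)/2,np.linalg.norm(e2-e1),np.degrees(np.arctan2(*(e1-e2)[1::-1])))
l=pt(W,*c(332,290),z=.062);r=pt(W,*c(400,290),z=.062);print((l+r)/2,np.linalg.norm(l-r))
l=pt(W,*c(281,285),z=.034);r=pt(W,*c(453,285),z=.034);print('collar',(l+r)/2,np.linalg.norm(l-r))
E
```

```text
[ 0.50133769 -0.19929785  0.062     ] [ 0.5038252  -0.23325617  0.062     ] [ 0.50258144 -0.21627701  0.062     ] 0.03404929981353116 94.18954155045
[ 0.50259698 -0.21625714  0.062     ] 0.009314828583284973
collar [ 0.50245598 -0.21624671  0.034     ] 0.02578888903042049
```

```bash
python3 - <<'E'
from h import *
go([.5013,-.2163,.09],94.2)
E
```

```text
t 2.45 p [ 0.5117 -0.2714  0.1968] yaw 98.82 tilt 0.86 q6 -44.4 | tool shift [ 0.0548 -0.0008  0.1074] twist 4.62 F [ 0.71 -0.46  0.57] op 1.003
```

>>> {"name": "send_rows", "arguments": {"series": [[[0.0055,0,0.01],0],[[0.0055,0,0.011],0],[[0.0055,0,0.011],0],[[0.0055,0,0.011],0],[[0.0055,0,0.011],0],[[0.0055,0,0.011],0],[[0.0055,0,0.011],0],[[0.0055,0,0.011],0],[[0.0055,0,0.011],2.3],[[0.0055,0,0.009],2.3]]}}

```text
time: 3.45
eef_pos: [0.4999, -0.2098, 0.0813]
eef_rot: [0.687, 0.726, -0.0, -0.009]
contact_force: [-0.6, 0.6, -0.8]
opening: 0.999
```

```bash
python3 - <<'E'
from h import *
go([.5013,-.2163,.0365],94.2)
grab('wrist','w3')
E
```

```text
t 3.45 p [ 0.4999 -0.2098  0.0813] yaw 93.16 tilt 1.04 q6 -34.3 | tool shift [-0.0071  0.0016  0.0447] twist -1.04 F [-0.56  0.57 -0.83] op 0.999
```

View pics/w3.png

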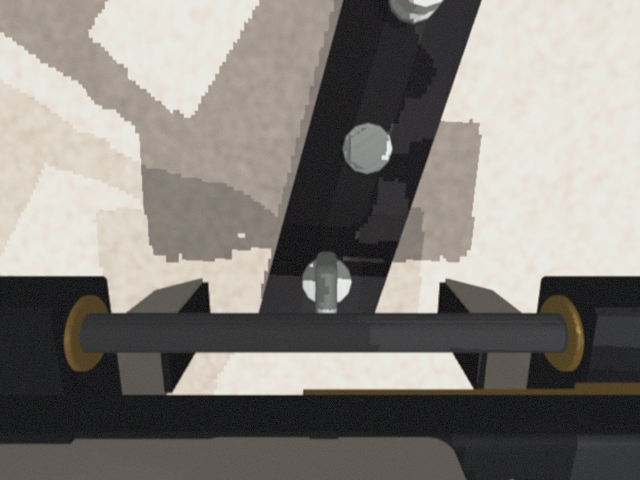

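>>> {"name": "send_rows", "arguments": {"series": [[[-0.003,0.0005,0],-0.5],[[-0.0035,0.0005,0],-0.4],[[0,0,0.006],0],[[0,0,0.008],0],[[0,0,0.008],0],[[0,0,0.008],0],[[0,0,0.006],0],[[0,0,0.002],0],[[0,0,0],0]]}}

```text
time: 4.4
eef_pos: [0.4994, -0.2152, 0.038]
eef_rot: [0.681, 0.732, -0.0, -0.011]
contact_force: [-0.2, -0.3, -0.6]
opening: 0.999
```

```bash
python3 - <<'E'
from h import *
go([.5013,-.2163,.0365],94.2)
E
```

```text
t 4.4 p [ 0.4994 -0.2152  0.038 ] yaw 94.07 tilt 1.25 q6 -35.8 | tool shift [-0.0013  0.0018  0.0014] twist -0.13 F [-0.22 -0.29 -0.63] op 0.999
```

>>> {"name": "send_rows", "arguments": {"series": [[[-0.0008,0.0013,0.001],0],[[0,0,0],0]]}}

```text
time: 4.6
eef_pos: [0.5011, -0.216, 0.0371]
eef_rot: [0.681, 0.732, -0.0, -0.011]
contact_force: [-0.2, -0.8, 0.1]
opening: 1.004
```

>>> {"name": "send_rows", "arguments": {"series": [[[0,0,0],0],[[0,0,0],0],[[0,0,0],0],[[0,0,0],0],[[0,0,0],0],[[0,0,0],0]], "jaw": 1, "squeeze": 45}}

```text
time: 5.2
eef_pos: [0.5017, -0.2163, 0.038]
eef_rot: [0.681, 0.732, -0.0, -0.01]
contact_force: [-0.1, -0.2, -0.3]
opening: 0.524
```

```bash
python3 - <<'E'
from h import *
go([.5013,-.2163,.0365],94.2); R=Rotation.from_quat(get_state()['eef_rot']).as_matrix(); print(R.round(4))
E
```

```text
t 5.2 p [ 0.5017 -0.2163  0.038 ] yaw 94.09 tilt 1.11 q6 -35.7 | tool shift [-0.     -0.0003  0.0015] twist -0.11 F [-0.12 -0.2  -0.27] op 0.524
[[-0.0713  0.9974 -0.0144]
 [ 0.9974  0.0714  0.013 ]
 [ 0.014  -0.0134 -0.9998]]
```

>>> {"name": "send_rows", "arguments": {"series": [[[0,0,0.001],0],[[0,0,0.0003],0],[[0,0,0.0001],0],[[0,0,0],0],[[0,0,0],0],[[0,0,0],0],[[0,0,0],0],[[0,0,0],0]]}}

```text
time: 6.0
eef_pos: [0.5015, -0.2162, 0.0364]
eef_rot: [0.681, 0.732, -0.0, -0.01]
contact_force: [0.8, -0.9, -0.7]
opening: 0.104
```

```bash
python3 - <<'E'
from h import *
go([.5013,-.2163,.0365],94.2); print(get_state()['ft_torque'])
E
```

```text
t 6.0 p [ 0.5015 -0.2162  0.0364] yaw 94.08 tilt 1.13 q6 -35.7 | tool shift [-0.0001 -0.0002 -0.0001] twist -0.12 F [ 0.83 -0.85 -0.7 ] op 0.104
[-0.03745282 -0.17407049  0.02396926]
```

>>> {"name": "send_rows", "arguments": {"series": [[[0,0,-0.004],0],[[0,0,-0.008],0],[[0,0,-0.01],0],[[0,0,-0.01],0],[[0,0,-0.01],0],[[0,0,-0.01],0],[[0,0,-0.01],0],[[0,0,-0.01],0],[[0,0,-0.006],0],[[0,0,0],0]]}}

```text
time: 7.0
eef_pos: [0.5033, -0.2176, 0.123]
eef_rot: [0.681, 0.732, 0.0, -0.008]
contact_force: [-0.7, 0.6, -1.1]
opening: 0.106
```

```bash
python3 - <<'E'
from h import *
go([.549,.172,.116],94.2); print(Rotation.from_quat(get_state()['eef_rot']).as_matrix().round(4)[2])
im,d,m=grab('side','s3'); cv2.imwrite('pics/s3c.png',cv2.resize(im[80:260,300:480],None,fx=3.3,fy=3.3,interpolation=cv2.INTER_CUBIC))
grab('wrist','w4')
E
```

```text
t 7.0 p [ 0.5033 -0.2176  0.123 ] yaw 94.09 tilt 0.97 q6 -35.7 | tool shift [0.3852 0.0735 0.011 ] twist -0.11 F [-0.72  0.57 -1.13] op 0.106
[ 0.0125 -0.0114 -0.9999]
```

View pics/s3c.png

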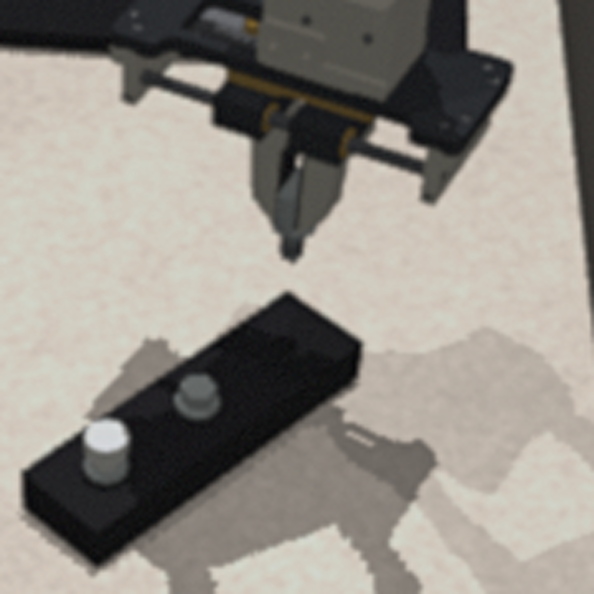

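View pics/w4.png

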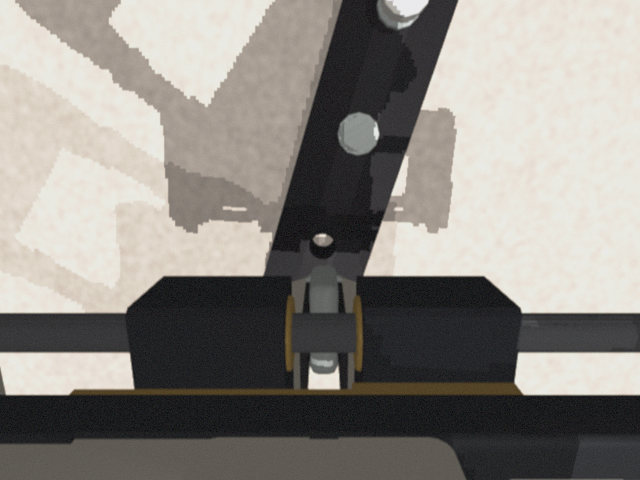

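>>> {"name": "send_rows", "arguments": {"series": [[[0.01,0.002,0],0],[[0.018,0.004,0.001],0],[[0.018,0.004,0.001],0],[[0.018,0.004,0.001],0],[[0.018,0.004,0.001],0],[[0.018,0.004,0.001],0],[[0.018,0.004,0.001],0],[[0.018,0.004,0.001],0],[[0.018,0.004,0.001],0],[[0.01,0.002,0],0]]}}

```text
time: 8.1
eef_pos: [0.5236, -0.0387, 0.1096]
eef_rot: [0.682, 0.731, -0.002, -0.016]
contact_force: [-0.7, 0.1, -1.8]
opening: 0.107
```

```bash
python3 - <<'E'
from h import *
a=np.radians(160)
go([.551-.067*np.cos(a),.1728-.067*np.sin(a),.12],160); print(Rotation.from_quat(get_state()['eef_rot']).as_matrix().round(4)[2])
E
```

```text
t 8.1 p [ 0.5236 -0.0387  0.1096] yaw 93.95 tilt 1.83 q6 -17.4 | tool shift [ 0.1821  0.103  -0.0092] twist -66.05 F [-0.7   0.09 -1.77] op 0.107
[ 0.0205 -0.0246 -0.9995]
```

>>> {"name": "send_rows", "arguments": {"series": [[[0,0,-0.001],-6.6],[[0,0,-0.001],-6.6],[[0,0,-0.001],-6.6],[[0,0,-0.001],-6.6],[[0,0,-0.001],-6.6],[[0,0,-0.001],-6.6],[[0,0,-0.001],-6.6],[[0,0,-0.001],-6.6],[[0,0,-0.001],-6.6],[[0,0,0],0]]}}

```text
time: 9.1
eef_pos: [0.5204, -0.0337, 0.1151]
eef_rot: [0.208, 0.978, 0.006, -0.019]
contact_force: [0.1, 0.0, -1.0]
opening: 0.106
```

```bash
python3 - <<'E'
from h import *
a=np.radians(160)
go([.551-.067*np.cos(a),.1728-.067*np.sin(a),.12],160); print(Rotation.from_quat(get_state()['eef_rot']).as_matrix().round(4))
E
```

```text
t 9.1 p [ 0.5204 -0.0337  0.1151] yaw 155.99 tilt 2.35 q6 -79.0 | tool shift [-0.0105  0.2058 -0.0044] twist -4.01 F [ 0.09  0.02 -0.98] op 0.106
[[-0.9127  0.407  -0.0354]
 [ 0.4065  0.9134  0.0206]
 [ 0.0407  0.0044 -0.9992]]
```

>>> {"name": "send_rows", "arguments": {"series": [[[0,0,0],0],[[0,0,0],0],[[0,0,0],0],[[0,0,0],0]]}}

```text
time: 9.5
eef_pos: [0.5199, -0.0334, 0.1145]
eef_rot: [0.212, 0.977, 0.006, -0.02]
contact_force: [0.1, -0.7, -0.6]
opening: 0.107
```

```bash
cat > q.py <<'E'
from h import *
s=get_state(); R=Rotation.from_quat(s['eef_rot']).as_matrix()
print('t %.2f'%s['time'],'p',s['eef_pos'].round(4),'zaxis',R[:,2].round(4),'tilt xy(deg)',np.degrees(R[2,:2]).round(2),'yaw %.2f'%np.degrees(np.arctan2(R[1,0],R[0,0])),'q',np.degrees(s['qpos']).round(2),'F',s['contact_force'].round(2))
E
python3 q.py
```

```text
t 9.50 p [ 0.5199 -0.0334  0.1145] zaxis [-0.0367  0.0208 -0.9991] tilt xy(deg) [2.41 0.21] yaw 155.53 q [-12.54  27.12  94.98   0.82  60.22 -78.49] F [ 0.09 -0.66 -0.64]
```

>>> {"name": "send_rows", "arguments": {"series": [[[0,0,-0.002],0],[[0,0,-0.002],0],[[0,0,-0.002],0],[[0,0,-0.002],0],[[0,0,-0.002],0]]}}

```text
time: 10.0
eef_pos: [0.5203, -0.0336, 0.1253]
eef_rot: [0.213, 0.977, 0.006, -0.02]
contact_force: [-0.4, 0.1, -0.4]
opening: 0.103
```

```bash
python3 q.py
```

```text
t 10.00 p [ 0.5203 -0.0336  0.1253] zaxis [-0.0369  0.0209 -0.9991] tilt xy(deg) [2.42 0.21] yaw 155.45 q [-12.56  26.39  94.22   0.8   61.72 -78.4 ] F [-0.38  0.06 -0.42]
```

>>> {"name": "send_rows", "arguments": {"series": [[[0,0.01,0],0],[[0,0.01,0],0],[[0,0.01,0],0],[[0,0.01,0],0],[[0,0.01,0],0]]}}

```text
time: 10.5
eef_pos: [0.5428, 0.0153, 0.1258]
eef_rot: [0.213, 0.977, 0.006, -0.02]
contact_force: [0.6, -1.1, -0.2]
opening: 0.106
```

```bash
python3 q.py
```

```text
t 10.50 p [0.5428 0.0153 0.1258] zaxis [-0.0362  0.021  -0.9991] tilt xy(deg) [2.39 0.23] yaw 155.38 q [ -7.03  28.28  90.77   1.05  63.15 -72.9 ] F [ 0.61 -1.12 -0.21]
```

>>> {"name": "send_rows", "arguments": {"series": [[[0,-0.02,-0.001],0],[[0,-0.02,-0.001],0],[[0,-0.02,-0.001],0],[[0,-0.02,-0.001],0],[[0,-0.02,-0.001],0]]}}

```text
time: 11.0
eef_pos: [0.5032, -0.0712, 0.1296]
eef_rot: [0.209, 0.978, 0.007, -0.02]
contact_force: [-0.4, -0.2, -1.5]
opening: 0.108
```

```bash
python3 q.py
```

```text
t 11.00 p [ 0.5032 -0.0712  0.1296] zaxis [-0.0361  0.0219 -0.9991] tilt xy(deg) [2.4 0.3] yaw 155.92 q [-17.08  24.88  95.99   0.68  61.48 -83.33] F [-0.37 -0.2  -1.5 ]
```

>>> {"name": "send_rows", "arguments": {"series": [[[0,0,0],7],[[0,0,0],7],[[0,0,0],7],[[0,0,0],7],[[0,0,0],7]]}}

```text
time: 11.5
eef_pos: [0.5039, -0.071, 0.1296]
eef_rot: [0.503, 0.864, 0.0, -0.021]
contact_force: [0.2, -0.6, -0.7]
opening: 0.111
```

```bash
python3 q.py
```

```text
t 11.50 p [ 0.5039 -0.071   0.1296] zaxis [-0.0365  0.0217 -0.9991] tilt xy(deg) [ 2.11 -1.21] yaw 119.54 q [-17.02  24.96  95.86   0.66  61.54 -46.9 ] F [ 0.15 -0.65 -0.73]
```

>>> {"name": "send_rows", "arguments": {"series": [[[0,0,0],-3.5],[[0,0,0],-3.5],[[0,0,0],-3.5],[[0,0,0],-3.5],[[0,0,0],-3.5]]}}

```text
time: 12.0
eef_pos: [0.5057, -0.0677, 0.1292]
eef_rot: [0.362, 0.932, 0.004, -0.021]
contact_force: [0.1, -0.7, -0.0]
opening: 0.104
```

```bash
python3 q.py
```

```text
t 12.00 p [ 0.5057 -0.0677  0.1292] zaxis [-0.037   0.0221 -0.9991] tilt xy(deg) [ 2.42 -0.5 ] yaw 137.54 q [-16.62  25.12  95.66   0.69  61.61 -64.51] F [ 0.11 -0.7  -0.01]
```

>>> {"name": "send_rows", "arguments": {"series": [[[0,0,-0.025],0],[[0,0,-0.025],0],[[0,0,-0.025],0],[[0,0,-0.025],0]]}}

```text
time: 12.4
eef_pos: [0.5085, -0.0666, 0.2282]
eef_rot: [0.36, 0.933, 0.003, -0.026]
contact_force: [-0.1, 0.1, -1.6]
opening: 0.106
```

```bash
python3 q.py
```

```text
t 12.40 p [ 0.5085 -0.0666  0.2282] zaxis [-0.0468  0.025  -0.9986] tilt xy(deg) [ 2.95 -0.74] yaw 137.76 q [-16.41  19.94  86.64   0.64  76.4  -64.36] F [-0.11  0.09 -1.65]
```

>>> {"name": "send_rows", "arguments": {"series": [[[0,0.01,0.005],0],[[0,0.01,0.008],0],[[0,0.01,0.008],0],[[0,0.01,0.008],0],[[0,0.01,0.008],0],[[0,0.01,0.008],0],[[0,0.01,0.008],0],[[0,0.01,0.008],0]]}}

```text
time: 13.2
eef_pos: [0.5639, 0.0008, 0.1606]
eef_rot: [0.359, 0.933, 0.003, -0.026]
contact_force: [0.6, 0.1, -1.2]
opening: 0.105
```

```bash
python3 q.py
```

```text
t 13.20 p [0.5639 0.0008 0.1606] zaxis [-0.0473  0.0245 -0.9986] tilt xy(deg) [ 2.95 -0.78] yaw 137.83 q [ -8.28  28.52  84.19   1.06  70.18 -56.52] F [ 0.58  0.07 -1.18]
```

>>> {"name": "send_rows", "arguments": {"series": [[[0,0,-0.008],0],[[0,0,-0.008],0],[[0,0,-0.008],0],[[0,0,-0.008],0],[[0,0,-0.008],0],[[0,0,-0.008],0],[[0,0,-0.008],0],[[0,0,-0.008],0]]}}

```text
time: 14.0
eef_pos: [0.5675, -0.0011, 0.2304]
eef_rot: [0.36, 0.933, 0.003, -0.026]
contact_force: [0.6, 0.0, -1.7]
opening: 0.106
```

```bash
python3 q.py
```

```text
t 14.00 p [ 0.5675 -0.0011  0.2304] zaxis [-0.0464  0.024  -0.9986] tilt xy(deg) [ 2.89 -0.77] yaw 137.82 q [ -8.39  25.53  77.61   0.99  79.69 -56.44] F [ 0.56  0.03 -1.73]
```

>>> {"name": "send_rows", "arguments": {"series": [[[0,0,0.025],0],[[0,0,0.025],0],[[0,0,0.025],0],[[0,0,0.025],0]]}}

```text
time: 14.4
eef_pos: [0.5676, 0.0004, 0.1356]
eef_rot: [0.36, 0.933, 0.005, -0.019]
contact_force: [0.5, -0.2, -1.1]
opening: 0.105
```

```bash
python3 q.py
```

```text
t 14.40 p [5.676e-01 4.000e-04 1.356e-01] zaxis [-0.0314  0.0218 -0.9993] tilt xy(deg) [ 2.17 -0.28] yaw 137.82 q [ -8.25  29.85  86.2    1.07  65.92 -56.52] F [ 0.5  -0.15 -1.06]
```

>>> {"name": "send_rows", "arguments": {"series": [[[0,0,-0.01],0],[[0,0,-0.01],0],[[0,0,-0.01],0],[[0,0,-0.01],0],[[0,0,-0.01],0],[[0,0,-0.01],0],[[0,0,-0.01],0],[[0,0,-0.01],0],[[0,0,-0.01],0]]}}

```text
time: 15.3
eef_pos: [0.5713, -0.0019, 0.2376]
eef_rot: [0.36, 0.933, 0.005, -0.017]
contact_force: [-1.1, 0.7, -0.9]
opening: 0.103
```

>>> {"name": "send_rows", "arguments": {"series": [[[0,0,0.028],0],[[0,0,0.028],0],[[0,0,0.028],0],[[0,0,0.01],0]]}}

```text
time: 15.7
eef_pos: [0.5721, -0.0004, 0.1473]
eef_rot: [0.36, 0.933, 0.006, -0.012]
contact_force: [-0.2, 0.5, -0.9]
opening: 0.104
```

```bash
python3 q.py
```

```text
t 15.70 p [ 5.721e-01 -4.000e-04  1.473e-01] zaxis [-0.0178  0.0198 -0.9996] tilt xy(deg) [1.52 0.16] yaw 137.83 q [ -8.26  29.15  85.36   1.06  66.67 -56.52] F [-0.25  0.53 -0.95]
```

>>> {"name": "send_rows", "arguments": {"series": [[[0,0,-0.01],0],[[0,0,-0.01],0],[[0,0,-0.01],0],[[0,0,-0.01],0],[[0,0,-0.01],0],[[0,0,-0.01],0],[[0,0,-0.01],0],[[0,0,-0.01],0],[[0,0,-0.01],0]]}}

```text
time: 16.6
eef_pos: [0.5753, -0.0026, 0.2504]
eef_rot: [0.36, 0.933, 0.007, -0.009]
contact_force: [-0.9, -0.4, -0.7]
opening: 0.105
```

>>> {"name": "send_rows", "arguments": {"series": [[[0,0,0.028],0],[[0,0,0.028],0],[[0,0,0.028],0],[[0,0,0.01],0]]}}

```text
time: 17.0
eef_pos: [0.5776, -0.0013, 0.1601]
eef_rot: [0.36, 0.933, 0.008, -0.004]
contact_force: [-0.7, -0.4, -1.6]
opening: 0.112
```

```bash
python3 q.py
```

```text
t 17.00 p [ 0.5776 -0.0013  0.1601] zaxis [-9.000e-04  1.730e-02 -9.998e-01] tilt xy(deg) [0.7 0.7] yaw 137.84 q [ -8.27  28.42  84.39   1.06  67.39 -56.51] F [-0.71 -0.43 -1.63]
```

```bash
python3 - <<'E'
from h import *
go([.6006,.1278,.125],137.8)
E
```

```text
t 17.0 p [ 0.5776 -0.0013  0.1601] yaw 137.84 tilt 0.99 q6 -56.5 | tool shift [0.0691 0.1107 0.0373] twist 0.04 F [-0.71 -0.43 -1.63] op 0.112
```

>>> {"name": "send_rows", "arguments": {"series": [[[0.007,0.011,0.003],0],[[0.007,0.011,0.003],0],[[0.007,0.011,0.003],0],[[0.007,0.011,0.003],0],[[0.007,0.011,0.003],0],[[0.007,0.011,0.003],0],[[0.007,0.011,0.003],0],[[0.007,0.011,0.003],0],[[0.006,0.009,0.003],0],[[0,0,0.001],0]]}}

```text
time: 18.0
eef_pos: [0.6003, 0.1252, 0.1359]
eef_rot: [0.359, 0.933, 0.009, -0.001]
contact_force: [0.6, -0.3, -1.5]
opening: 0.102
```

```bash
python3 - <<'E'
from h import *
go([.551,.1728,.1],137.8)
grab('wrist','w5');grab('side','s5')
E
python3 q.py
```

```text
t 18.0 p [0.6003 0.1252 0.1359] yaw 137.97 tilt 1.06 q6 -44.3 | tool shift [0.0681 0.0018 0.0366] twist 0.17 F [ 0.56 -0.29 -1.54] op 0.102
t 18.10 p [0.6002 0.1238 0.136 ] zaxis [ 0.0039  0.0175 -0.9998] tilt xy(deg) [0.51 0.9 ] yaw 137.92 q [  3.97  33.    80.38   1.08  66.33 -44.37] F [ 0.22  0.64 -1.3 ]
```

View pics/w5.png

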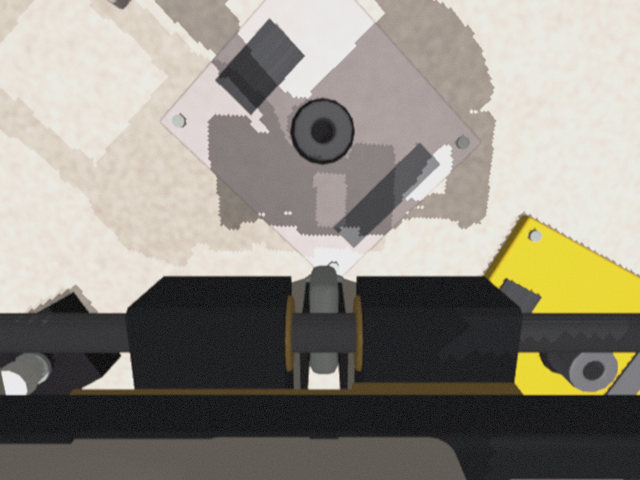

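```bash
python3 - <<'E'
from h import *
im,d,m=grab('wrist','w6')
s=get_state(); R=Rotation.from_quat(s['eef_rot']).as_matrix(); p=s['eef_pos']; print(p)
g=cv2.cvtColor(im,cv2.COLOR_BGR2GRAY)
cr=g[90:170,280:370]
cv2.imwrite('pics/w6c.png',cv2.resize(im[90:170,280:370],None,fx=7,fy=7,interpolation=cv2.INTER_CUBIC))
cv2.imwrite('pics/w6d.png',cv2.resize(im[250:400,260:390],None,fx=4,fy=4,interpolation=cv2.INTER_CUBIC))
print(cr[40,::4])
E
```

```text
[0.6002975  0.12326779 0.13624446]
[130 157 153  68  58  93  90  91  71  36  38  32  40  31  54  89  92  94
  77  95 160 163 162]
```

View pics/w6c.png

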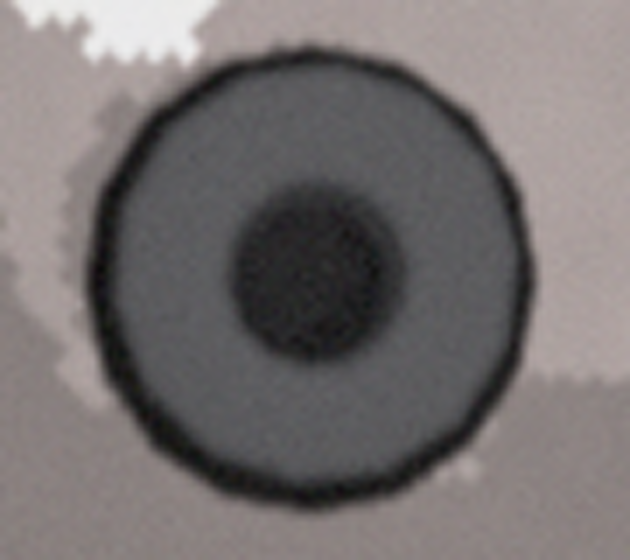

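View pics/w6d.png

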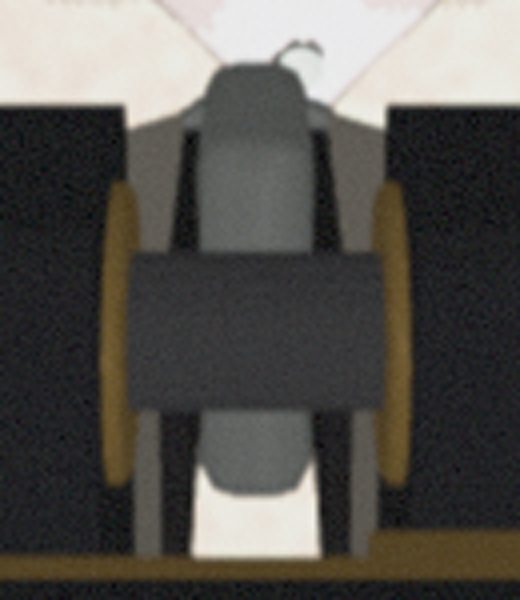

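```bash
python3 - <<'E'
from h import *
m=load('w6'); s=get_state(); R=Rotation.from_quat(s['eef_rot']).as_matrix(); p=s['eef_pos']
b=pt(m,324.8,128.6,z=.045); 
for r in [(317-201,272),(317+201,272),(317,52),(317,490)]: print(pt(m,280+r[0]/7-.4,90+r[1]/7-.4,z=.045).round(4))
zt=p[2]+.0256
f=pt(m,260+257/4-.4,250+140/4-.4,z=zt); k=pt(m,260+255/4-.4,250+490/4-.4,z=zt)
print('boss',b,'tool',R.T@(b-p)); print('wing ends tool',R.T@(f-p),R.T@(k-p),np.linalg.norm(f-k))
e=(f+k)/2-p; e[2]=0
print('centre offset tool',R.T@((f+k)/2-p))
go(b-e+[0,0,.1-.045],137.8)
E
```

```text
[0.5395 0.1605 0.045 ]
[0.5616 0.1851 0.045 ]
[0.5378 0.1843 0.045 ]
[0.5636 0.161  0.045 ]
boss [0.55059114 0.17269353 0.045     ] tool [0.06923015 0.00186953 0.09188509]
wing ends tool [ 0.017047    0.00118542 -0.02543858] [-0.01560812  0.0010344  -0.02572221] 0.03265669966276956
centre offset tool [ 0.00071944  0.00110991 -0.02558039]
t 18.15 p [0.6003 0.1233 0.1362] yaw 137.88 tilt 1.03 q6 -44.4 | tool shift [0.0692 0.002  0.0369] twist 0.08 F [-0.05 -0.12 -0.83] op 0.106
```

```bash
cat >> h.py <<'E'
R0=np.array([[-0.0713,0.9974,-0.0144],[0.9974,0.0714,0.013],[0.014,-0.0134,-0.9998]]); p0=np.array([.5015,-.2162,.0364])
FT=R0.T@(np.array([.5018,-.2163,.006])-p0); UT=R0.T@np.array([0,0,1.])
def foot(B=(.5508,.1722),z=.055):
    s=get_state(); R=Rotation.from_quat(s['eef_rot']).as_matrix(); p=s['eef_pos']
    f=p+R@FT; u=R@UT
    print('t %.2f'%s['time'],'foot',f.round(4),'axis',u.round(3),'shift to',(R.T@(np.array([*B,z])-f)).round(4),'F',s['contact_force'].round(1),'T',s['ft_torque'].round(2),'op %.3f'%s['opening'],'q6 %.1f'%np.degrees(s['qpos'][5]),'tcp',p.round(4),'zax',R[:2,2].round(4))
E
python3 -c "
from h import *
print(FT,UT); foot()"
```

```text
[-0.00054673  0.00069944  0.0303883 ] [ 0.014  -0.0134 -0.9998]
t 18.15 foot [0.6013 0.124  0.1059] axis [-0.024 -0.018  1.   ] shift to [0.0694 0.0011 0.0515] F [-0.1 -0.1 -0.8] T [-0.02 -0.18 -0.04] op 0.106 q6 -44.4 tcp [0.6003 0.1233 0.1362] zax [0.0042 0.0175]
```

>>> {"name": "send_rows", "arguments": {"series": [[[0.008,0,0.002],0],[[0.009,0,0.003],0],[[0.009,0,0.003],0],[[0.009,0,0.003],0],[[0.009,0,0.003],0],[[0.009,0,0.003],0],[[0.008,0,0.003],0],[[0.003,0,0],0],[[0,0,0],0]]}}

```text
time: 19.05
eef_pos: [0.5478, 0.1691, 0.1155]
eef_rot: [0.36, 0.933, 0.009, -0.001]
contact_force: [0.3, -0.4, -0.5]
opening: 0.104
```

```bash
python3 -c "
from h import *
foot()"
```

```text
t 19.05 foot [0.5488 0.1697 0.0851] axis [-0.023 -0.018  1.   ] shift to [-0.0001  0.0027  0.0301] F [ 0.3 -0.4 -0.5] T [-0.01 -0.17  0.01] op 0.104 q6 -39.3 tcp [0.5478 0.1691 0.1155] zax [0.0038 0.0173]
```

Go to 8 mm above, then look from the side.

>>> {"name": "send_rows", "arguments": {"series": [[[0,0.001,0.003],0],[[0,0.001,0.006],0],[[0,0.0005,0.006],0],[[0,0,0.006],0],[[0,0,0.003],0],[[0,0,0.001],0],[[0,0,0],0]]}}

```text
time: 19.75
eef_pos: [0.5507, 0.1706, 0.0877]
eef_rot: [0.361, 0.933, 0.009, -0.001]
contact_force: [-0.9, 0.1, -1.6]
opening: 0.108
```

```bash
python3 -c "
from h import *
foot()
im,d,m=grab('side','s6')
cv2.imwrite('pics/s6c.png',cv2.resize(im[220:350,160:310],None,fx=4.6,fy=4.6,interpolation=cv2.INTER_CUBIC))
im,d,m=grab('top','t6')
cv2.imwrite('pics/t6c.png',cv2.resize(im[180:280,180:280],None,fx=5,fy=5,interpolation=cv2.INTER_CUBIC))
foot()
"
```

```text
t 19.75 foot [0.5517 0.1712 0.0573] axis [-0.023 -0.017  1.   ] shift to [0.0013 0.0001 0.0024] F [-0.9  0.1 -1.6] T [ 0.06 -0.15  0.01] op 0.108 q6 -39.2 tcp [0.5507 0.1706 0.0877] zax [0.0039 0.0169]
t 19.85 foot [0.5519 0.1713 0.0577] axis [-0.024 -0.017  1.   ] shift to [ 0.0013 -0.0001  0.0027] F [-0.1  0.5 -0.7] T [-0.01 -0.13  0.03] op 0.106 q6 -39.2 tcp [0.5508 0.1707 0.0881] zax [0.0045 0.017 ]
```

View pics/s6c.png

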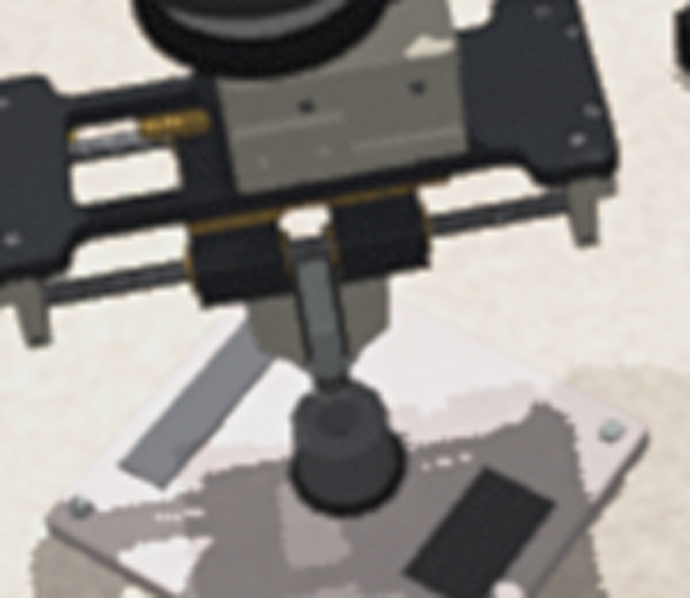

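View pics/t6c.png

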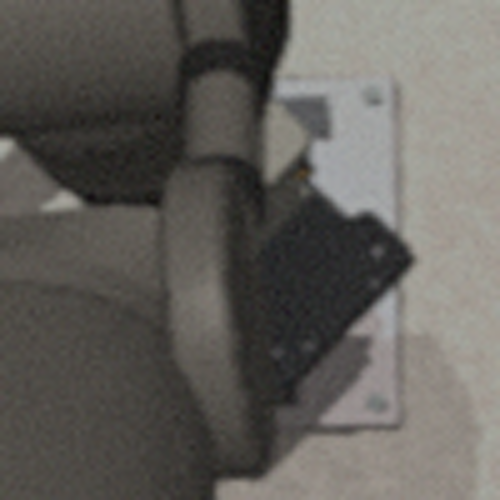

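```bash
python3 -c "
from h import *
S=load('s6')
cv2.imwrite('pics/s6d.png',cv2.resize(S['im'][290:335,210:260],None,fx=12,fy=12,interpolation=cv2.INTER_CUBIC))
print(pt(S,233.3,310.6,z=.045))
for v in (302,304,306): print(pt(S,231.8,v,z=.0575))
"
```

```text
[0.54770404 0.17201717 0.045     ]
[0.55320931 0.16672533 0.0575    ]
[0.55081855 0.16963277 0.0575    ]
[0.54844018 0.17252516 0.0575    ]
```

View pics/s6d.png

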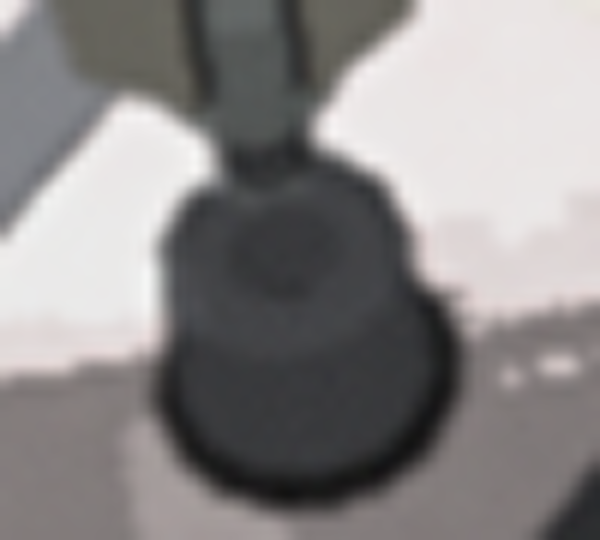

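>>> {"name": "send_rows", "arguments": {"series": [[[0.001,0,0.002],0],[[0.0007,0,0.003],0],[[0,0,0.003],0],[[0,0,0.002],0],[[0,0,0.001],0]]}}

```text
time: 20.35
eef_pos: [0.5499, 0.1723, 0.077]
eef_rot: [0.361, 0.933, 0.009, -0.0]
contact_force: [1.3, 0.4, -0.2]
opening: 0.108
```

```bash
python3 -c "
from h import *
foot()"
```

```text
t 20.35 foot [0.5509 0.173  0.0466] axis [-0.025 -0.018  1.   ] shift to [-0.0003 -0.0005 -0.0084] F [ 1.3  0.4 -0.2] T [-0.   -0.13  0.  ] op 0.108 q6 -39.1 tcp [0.5499 0.1723 0.077 ] zax [0.0061 0.0173]
```

>>> {"name": "send_rows", "arguments": {"series": [[[-0.0003,-0.0003,0.001],0],[[0,0,0.001],0],[[0,0,0.001],0],[[0,0,0.001],0]]}}

```text
time: 20.75
eef_pos: [0.5499, 0.1718, 0.0726]
eef_rot: [0.361, 0.933, 0.009, -0.0]
contact_force: [-0.4, -0.2, -1.2]
opening: 0.103
```

```bash
python3 -c "
from h import *
foot()"
```

```text
t 20.75 foot [0.551  0.1725 0.0422] axis [-0.025 -0.018  1.   ] shift to [ 0.     -0.0002 -0.0128] F [-0.4 -0.2 -1.2] T [ 0.01 -0.08 -0.05] op 0.103 q6 -39.1 tcp [0.5499 0.1718 0.0726] zax [0.006  0.0173]
```

>>> {"name": "send_rows", "arguments": {"series": [[[0,0,0.001],0],[[0,0,0.0015],0],[[0,0,0.0015],0],[[0,0,0.0015],0],[[0,0,0.001],0]]}}

```text
time: 21.25
eef_pos: [0.5498, 0.1721, 0.0655]
eef_rot: [0.361, 0.933, 0.009, -0.001]
contact_force: [-0.7, -0.9, -1.9]
opening: 0.105
```

```bash
python3 -c "
from h import *
foot()"
```

```text
t 21.25 foot [0.5508 0.1728 0.0351] axis [-0.025 -0.018  1.   ] shift to [-0.0002 -0.0001 -0.0199] F [-0.7 -0.9 -1.9] T [ 0.05 -0.08 -0.05] op 0.105 q6 -39.1 tcp [0.5498 0.1721 0.0655] zax [0.0056 0.0174]
```

>>> {"name": "send_rows", "arguments": {"series": [[[0,0,0.001],0],[[0,0,0.0015],0],[[0,0,0.0015],0],[[0,0,0.001],0],[[0,0,0.001],0]]}}

```text
time: 21.75
eef_pos: [0.5498, 0.1721, 0.0589]
eef_rot: [0.361, 0.933, 0.009, -0.001]
contact_force: [-0.4, 0.6, 0.3]
opening: 0.108
```

```bash
python3 -c "
from h import *
foot()"
```

```text
t 21.75 foot [0.5509 0.1728 0.0286] axis [-0.025 -0.018  1.   ] shift to [-0.0001 -0.0001 -0.0264] F [-0.4  0.6  0.3] T [ 0.04 -0.09 -0.01] op 0.108 q6 -39.1 tcp [0.5498 0.1721 0.0589] zax [0.0056 0.0173]
```

>>> {"name": "send_rows", "arguments": {"series": [[[0,0,0.0007],0],[[0,0,0.0007],0],[[0,0,0.0004],0]]}}

```text
time: 22.05
eef_pos: [0.5498, 0.1721, 0.0569]
eef_rot: [0.361, 0.933, 0.009, -0.001]
contact_force: [-0.6, 0.2, -0.5]
opening: 0.108
```

>>> {"name": "send_rows", "arguments": {"series": [[[0,0,0.0004],0],[[0,0,0.0003],0]]}}

```text
time: 22.25
eef_pos: [0.5499, 0.1721, 0.0562]
eef_rot: [0.361, 0.933, 0.009, -0.001]
contact_force: [0.4, 0.1, -0.0]
opening: 0.105
```

```bash
python3 -c "
from h import *
foot()"
```

```text
t 22.25 foot [0.5509 0.1728 0.0258] axis [-0.025 -0.018  1.   ] shift to [-0.0001 -0.     -0.0292] F [ 0.4  0.1 -0. ] T [ 0.06 -0.1  -0.01] op 0.105 q6 -39.2 tcp [0.5499 0.1721 0.0562] zax [0.0055 0.0173]
```

>>> {"name": "send_rows", "arguments": {"series": [[[0,0,0.0004],0],[[0,0,0.0003],0]]}}

```text
time: 22.45
eef_pos: [0.5499, 0.1722, 0.0557]
eef_rot: [0.361, 0.933, 0.009, -0.0]
contact_force: [-0.2, 0.7, 1.5]
opening: 0.107
```

>>> {"name": "send_rows", "arguments": {"series": [[[0,0,0.0004],0],[[0,0,0.0003],0]]}}

```text
time: 22.65
eef_pos: [0.5499, 0.1722, 0.0555]
eef_rot: [0.361, 0.933, 0.009, -0.0]
contact_force: [-1.8, -0.4, 2.8]
opening: 0.101
```

>>> {"name": "send_rows", "arguments": {"series": [[[0,0,0.0005],0],[[0,0,0.0005],0]]}}

```text
time: 22.85
eef_pos: [0.55, 0.1722, 0.055]
eef_rot: [0.361, 0.933, 0.009, -0.0]
contact_force: [-1.9, -0.8, 4.8]
opening: 0.112
```

>>> {"name": "send_rows", "arguments": {"series": [[[0,0,0.0006],0],[[0,0,0.0006],0]]}}

```text
time: 23.05
eef_pos: [0.55, 0.1722, 0.0547]
eef_rot: [0.361, 0.933, 0.009, 0.0]
contact_force: [-3.3, -0.7, 6.9]
opening: 0.107
```

>>> {"name": "send_rows", "arguments": {"series": [[[0.0002,-0.0002,0.0009],0],[[0.0002,-0.0002,0.0009],0]]}}

```text
time: 23.25
eef_pos: [0.55, 0.1722, 0.0544]
eef_rot: [0.361, 0.933, 0.01, 0.001]
contact_force: [-3.1, -2.0, 9.5]
opening: 0.107
```

>>> {"name": "send_rows", "arguments": {"series": [[[0.0002,-0.0002,0.0012],0],[[0.0002,-0.0002,0.0012],0]]}}

```text
time: 23.45
eef_pos: [0.55, 0.1722, 0.054]
eef_rot: [0.36, 0.933, 0.01, 0.002]
contact_force: [-4.2, -0.8, 12.0]
opening: 0.106
```

>>> {"name": "send_rows", "arguments": {"series": [[[0.0002,-0.0002,0.0014],3],[[0.0002,-0.0002,0.0014],3]]}}

```text
time: 23.65
eef_pos: [0.55, 0.1722, 0.0537]
eef_rot: [0.41, 0.912, 0.011, 0.002]
contact_force: [-4.2, -1.4, 12.4]
opening: 0.105
```

```bash
python3 -c "
from h import *
foot()"
```

```text
t 23.65 foot [0.5512 0.1728 0.0234] axis [-0.032 -0.016  0.999] shift to [-0.     -0.0001 -0.0317] F [-4.2 -1.4 12.4] T [-0.29  0.69 -0.01] op 0.105 q6 -33.0 tcp [0.55   0.1722 0.0537] zax [0.0129 0.0176]
```

>>> {"name": "send_rows", "arguments": {"series": [[[0.0004,-0.0005,0.0017],7],[[0.0004,-0.0005,0.0018],7]]}}

```text
time: 23.85
eef_pos: [0.5499, 0.1722, 0.0532]
eef_rot: [0.521, 0.853, 0.012, 0.003]
contact_force: [-3.9, -2.0, 13.2]
opening: 0.107
```

```bash
python3 -c "
from h import *
foot()"
```

```text
t 23.85 foot [0.5513 0.1725 0.0228] axis [-0.035 -0.011  0.999] shift to [ 0.0002  0.0002 -0.0322] F [-3.9 -2.  13.2] T [-0.43  0.7   0.05] op 0.107 q6 -18.5 tcp [0.5499 0.1722 0.0532] zax [0.0167 0.0175]
```

>>> {"name": "send_rows", "arguments": {"series": [[[0.0003,-0.0007,0.0021],7],[[0.0003,-0.0008,0.0021],7]]}}

```text
time: 24.05
eef_pos: [0.5497, 0.172, 0.0525]
eef_rot: [0.625, 0.78, 0.014, 0.003]
contact_force: [-4.2, -1.6, 16.0]
opening: 0.105
```

```bash
python3 -c "
from h import *
foot()"
```

```text
t 24.05 foot [0.5512 0.1722 0.0222] axis [-0.037 -0.007  0.999] shift to [ 0.0005  0.0004 -0.0328] F [-4.2 -1.6 16. ] T [-0.49  0.75  0.03] op 0.105 q6 -3.9 tcp [0.5497 0.172  0.0525] zax [0.0213 0.0175]
```

>>> {"name": "send_rows", "arguments": {"series": [[[0.0001,-0.001,0.0019],8.5],[[0,-0.001,0.0019],8.5],[[-0.0002,-0.001,0.0019],8.5]]}}

```text
time: 24.35
eef_pos: [0.5494, 0.1717, 0.0523]
eef_rot: [0.784, 0.621, 0.017, 0.002]
contact_force: [-3.7, -1.6, 14.0]
opening: 0.104
```

```bash
python3 -c "
from h import *
foot()"
```

```text
t 24.35 foot [0.5509 0.1716 0.0219] axis [-0.039 -0.001  0.999] shift to [ 0.0014  0.0006 -0.033 ] F [-3.7 -1.6 14. ] T [-0.33  0.65  0.01] op 0.104 q6 22.0 tcp [0.5494 0.1717 0.0523] zax [0.0294 0.0179]
```

>>> {"name": "send_rows", "arguments": {"series": [[[-0.0003,-0.001,0.0025],7],[[-0.0004,-0.001,0.0025],7]]}}

```text
time: 24.55
eef_pos: [0.5493, 0.1717, 0.0513]
eef_rot: [0.856, 0.516, 0.02, 0.001]
contact_force: [-5.3, -2.5, 18.2]
opening: 0.107
```

```bash
python3 -c "
from h import *
foot()"
```

```text
t 24.55 foot [0.5507 0.1714 0.0209] axis [-0.041  0.     0.999] shift to [ 0.0018  0.0005 -0.034 ] F [-5.3 -2.5 18.2] T [-0.57  0.9  -0.  ] op 0.107 q6 36.6 tcp [0.5493 0.1717 0.0513] zax [0.0353 0.0182]
```

>>> {"name": "send_rows", "arguments": {"series": [[[0.0002,0.0004,-0.0004],0],[[0,0,-0.0006],0]]}}

```text
time: 24.75
eef_pos: [0.5498, 0.1718, 0.0542]
eef_rot: [0.857, 0.514, 0.021, 0.001]
contact_force: [0.4, 0.8, 0.8]
opening: 0.104
```

```bash
python3 -c "
from h import *
foot()"
```

```text
t 24.75 foot [0.5513 0.1716 0.0238] axis [-0.042  0.     0.999] shift to [ 0.0014  0.     -0.0311] F [0.4 0.8 0.8] T [ 0.17 -0.    0.  ] op 0.104 q6 36.8 tcp [0.5498 0.1718 0.0542] zax [0.0369 0.0187]
```

>>> {"name": "send_rows", "arguments": {"series": [[[0,0,0],0],[[0,0,0],0],[[0,0,0],0],[[0,0,0],0]], "jaw": 0.6}}

```text
time: 25.15
eef_pos: [0.5503, 0.1718, 0.0534]
eef_rot: [0.857, 0.514, 0.021, 0.002]
contact_force: [1.0, 0.8, -0.2]
opening: 0.38
```

>>> {"name": "send_rows", "arguments": {"series": [[[0,0,-0.006],0],[[0,0,-0.01],0],[[0,0,-0.01],0],[[0,0,-0.01],0],[[0,0,-0.01],0],[[0,0,-0.01],0],[[0,0,-0.01],0],[[0,0,-0.01],0],[[0,0,-0.01],0],[[0,0,-0.005],0]]}}

```text
time: 26.15
eef_pos: [0.5469, 0.17, 0.1532]
eef_rot: [0.857, 0.514, 0.022, 0.002]
contact_force: [0.4, 0.4, 1.1]
opening: 0.398
```

```bash
python3 -c "
from h import *
im,d,m=grab('side','s7')
cv2.imwrite('pics/s7c.png',cv2.resize(im[230:350,160:310],None,fx=4.6,fy=4.6,interpolation=cv2.INTER_CUBIC))
foot()"
```

```text
t 26.20 foot [0.5488 0.1698 0.1233] axis [-0.045 -0.     0.999] shift to [ 0.0006 -0.0011  0.0684] F [-0.5 -0.2  0.9] T [-0.04 -0.04 -0.02] op 0.401 q6 36.9 tcp [0.5472 0.17   0.1537] zax [0.0402 0.019 ]
```

View pics/s7c.png

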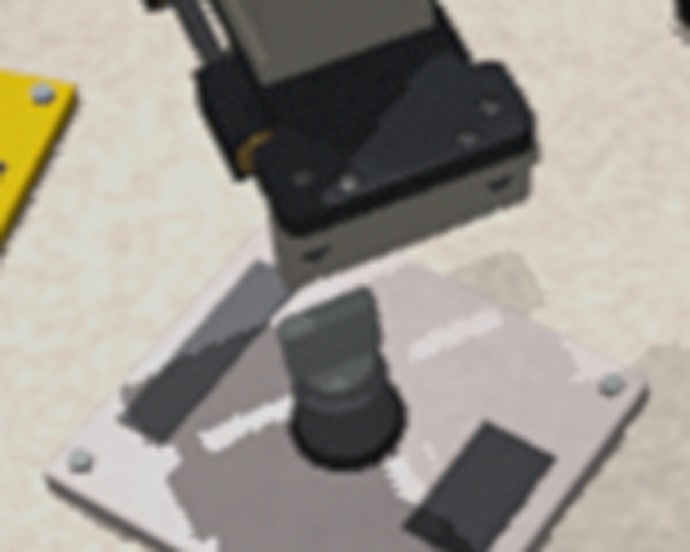

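>>> {"name": "send_rows", "arguments": {"series": [[[0,0,-0.035],0],[[0,0,-0.035],0],[[0,0,-0.035],0]]}}

```text
time: 26.5
eef_pos: [0.5398, 0.1674, 0.2557]
eef_rot: [0.857, 0.514, 0.016, -0.0]
contact_force: [0.4, -0.1, -0.1]
opening: 0.401
```

```bash
python3 q.py
```

```text
t 26.50 p [0.5398 0.1674 0.2557] zaxis [ 0.0265  0.0167 -0.9995] tilt xy(deg) [1.56 0.89] yaw 61.93 q [ 9.06 21.69 79.56  0.73 77.1  36.99] F [ 0.42 -0.09 -0.07]
```

>>> {"name": "send_rows", "arguments": {"series": [[[0,0,0.011],0],[[0,0,0.011],0],[[0,0,0.011],0],[[0,0,0.011],0],[[0,0,0.011],0],[[0,0,0.011],0],[[0,0,0.011],0],[[0,0,0.011],0]]}}

```text
time: 27.3
eef_pos: [0.5431, 0.1691, 0.1624]
eef_rot: [0.857, 0.514, 0.017, 0.0]
contact_force: [0.0, -0.2, -0.3]
opening: 0.399
```

```bash
python3 q.py
```

```text
t 27.30 p [0.5431 0.1691 0.1624] zaxis [ 0.0289  0.0171 -0.9994] tilt xy(deg) [1.65 1.  ] yaw 61.93 q [ 9.18 26.37 87.5   0.78 64.34 36.93] F [ 0.04 -0.22 -0.28]
```

>>> {"name": "send_rows", "arguments": {"series": [[[0,0,-0.04],0],[[0,0,-0.04],0],[[0,0,-0.04],0]]}}

```text
time: 27.6
eef_pos: [0.5361, 0.1664, 0.2742]
eef_rot: [0.858, 0.514, 0.007, -0.004]
contact_force: [1.0, 0.0, 0.3]
opening: 0.403
```

>>> {"name": "send_rows", "arguments": {"series": [[[0,0,0.011],0],[[0,0,0.011],0],[[0,0,0.011],0],[[0,0,0.011],0],[[0,0,0.011],0],[[0,0,0.011],0],[[0,0,0.011],0],[[0,0,0.011],0],[[0,0,0.011],0]]}}

```text
time: 28.5
eef_pos: [0.5392, 0.1682, 0.1689]
eef_rot: [0.858, 0.514, 0.01, -0.003]
contact_force: [0.2, -0.7, 0.4]
opening: 0.4
```

>>> {"name": "send_rows", "arguments": {"series": [[[0,0,-0.04],0],[[0,0,-0.04],0],[[0,0,-0.04],0]]}}

```text
time: 28.8
eef_pos: [0.5342, 0.1659, 0.2815]
eef_rot: [0.858, 0.514, 0.001, -0.006]
contact_force: [0.5, -0.6, -0.2]
opening: 0.402
```

>>> {"name": "send_rows", "arguments": {"series": [[[0,0,0.011],0],[[0,0,0.011],0],[[0,0,0.011],0],[[0,0,0.011],0],[[0,0,0.011],0],[[0,0,0.011],0],[[0,0,0.011],0],[[0,0,0.011],0],[[0,0,0.011],0]]}}

```text
time: 29.7
eef_pos: [0.5359, 0.1675, 0.1766]
eef_rot: [0.858, 0.514, 0.004, -0.005]
contact_force: [0.3, -0.1, 0.4]
opening: 0.402
```

```bash
python3 q.py
```

```text
t 29.70 p [0.5359 0.1675 0.1766] zaxis [ 0.0011  0.0126 -0.9999] tilt xy(deg) [ 0.67 -0.28] yaw 61.90 q [ 9.13 25.72 86.12  0.76 67.99 36.95] F [ 0.32 -0.12  0.42]
```

>>> {"name": "send_rows", "arguments": {"series": [[[0,0,-0.04],0],[[0,0,-0.04],0],[[0,0,-0.04],0]]}}

```text
time: 30.0
eef_pos: [0.5324, 0.1654, 0.2891]
eef_rot: [0.858, 0.514, -0.006, -0.009]
contact_force: [0.3, -0.3, 0.5]
opening: 0.397
```

```bash
python3 q.py
```

```text
t 30.00 p [0.5324 0.1654 0.2891] zaxis [-0.0185  0.0094 -0.9998] tilt xy(deg) [-0.03 -1.19] yaw 61.89 q [ 8.97 21.4  74.78  0.7  84.79 37.02] F [ 0.28 -0.33  0.45]
```

>>> {"name": "send_rows", "arguments": {"series": [[[0,0,0.01],0],[[0,0,0.011],0],[[0,0,0.011],0],[[0,0,0.011],0],[[0,0,0.011],0],[[0,0,0.011],0],[[0,0,0.011],0],[[0,0,0.011],0],[[0,0,0.011],0],[[0,0,0.011],0]]}}

```text
time: 31.0
eef_pos: [0.5321, 0.1668, 0.1723]
eef_rot: [0.858, 0.514, -0.003, -0.008]
contact_force: [1.0, 0.7, -0.0]
opening: 0.403
```

```bash
python3 -c "
from h import *
go([.5493,.1716,.11],61.9)"; python3 q.py
```

```text
t 31.0 p [0.5321 0.1668 0.1723] yaw 61.89 tilt 0.96 q6 37.0 | tool shift [0.0122 0.014  0.0621] twist -0.01 F [ 1.02  0.67 -0.01] op 0.403
t 31.00 p [0.5321 0.1668 0.1723] zaxis [-0.0133  0.0103 -0.9999] tilt xy(deg) [ 0.16 -0.95] yaw 61.89 q [ 9.13 26.02 86.34  0.76 68.3  36.95] F [ 1.02  0.67 -0.01]
```

>>> {"name": "send_rows", "arguments": {"series": [[[0.002,0.002,0.008],0],[[0.002,0.0025,0.01],0],[[0.002,0.0025,0.01],0],[[0.002,0.0025,0.01],0],[[0.002,0.0025,0.01],0],[[0.002,0.002,0.005],0],[[0,0,0],0]]}}

```text
time: 31.7
eef_pos: [0.5507, 0.1717, 0.1127]
eef_rot: [0.858, 0.514, -0.004, -0.008]
contact_force: [-0.3, -0.0, 0.7]
opening: 0.401
```

```bash
python3 -c "
from h import *
go([.5493,.1716,.054],61.9)
im,d,m=grab('wrist','w8'); cv2.imwrite('pics/w8c.png',im[200:420,180:470])
go([.5493,.1716,.054],61.9)"; python3 q.py
```

```text
t 31.7 p [0.5507 0.1717 0.1127] yaw 61.88 tilt 1.03 q6 37.0 | tool shift [-0.0009 -0.0002  0.0587] twist -0.02 F [-0.33 -0.01  0.74] op 0.401
t 31.75 p [0.5507 0.1717 0.113 ] yaw 61.89 tilt 1.02 q6 37.0 | tool shift [-0.0009 -0.0002  0.059 ] twist -0.01 F [ 0.4  -0.23  0.18] op 0.402
t 31.75 p [0.5507 0.1717 0.113 ] zaxis [-0.0146  0.0101 -0.9998] tilt xy(deg) [ 0.12 -1.01] yaw 61.89 q [ 9.31 31.54 87.19  0.8  62.   37.05] F [ 0.4  -0.23  0.18]
```

View pics/w8c.png

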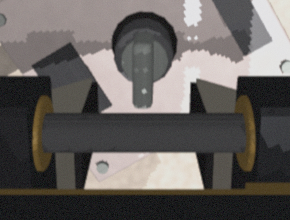

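>>> {"name": "send_rows", "arguments": {"series": [[[0,0,0.006],0],[[0,0,0.008],0],[[0,0,0.008],0],[[0,0,0.008],0],[[0,0,0.008],0],[[0,0,0.008],0],[[0,0,0.006],0],[[0,0,0.002],0],[[0,0,0],0]]}}

```text
time: 32.65
eef_pos: [0.5499, 0.1723, 0.0548]
eef_rot: [0.858, 0.514, -0.003, -0.008]
contact_force: [-0.3, -0.2, -0.2]
opening: 0.401
```

```bash
python3 -c "
from h import *
go([.5493,.1716,.054],61.9)"; python3 q.py
```

```text
t 32.65 p [0.5499 0.1723 0.0548] yaw 61.89 tilt 0.98 q6 37.0 | tool shift [-0.0009 -0.0002  0.0008] twist -0.01 F [-0.28 -0.17 -0.19] op 0.401
t 32.65 p [0.5499 0.1723 0.0548] zaxis [-0.0137  0.0102 -0.9999] tilt xy(deg) [ 0.15 -0.97] yaw 61.89 q [ 9.39 35.67 90.44  0.86 54.57 36.99] F [-0.28 -0.17 -0.19]
```

Close and grip.

>>> {"name": "send_rows", "arguments": {"series": [[[-0.0004,0,0.0003],0],[[0,0,0],0],[[0,0,0],0],[[0,0,0],0],[[0,0,0],0],[[0,0,0],0]], "jaw": 1, "squeeze": 45}}

```text
time: 33.25
eef_pos: [0.5505, 0.172, 0.0557]
eef_rot: [0.858, 0.514, -0.002, -0.007]
contact_force: [0.8, 0.7, -0.5]
opening: 0.104
```

```bash
python3 q.py; python3 -c "
from h import *
foot()"
```

```text
t 33.25 p [0.5505 0.172  0.0557] zaxis [-0.0115  0.0106 -0.9999] tilt xy(deg) [ 0.22 -0.86] yaw 61.89 q [ 9.35 35.58 90.45  0.86 54.52 36.95] F [ 0.81  0.7  -0.5 ]
t 33.25 foot [0.5505 0.1716 0.0253] axis [0.006 0.008 1.   ] shift to [ 0.0008 -0.0005 -0.0297] F [ 0.8  0.7 -0.5] T [-0.07 -0.04  0.  ] op 0.104 q6 37.0 tcp [0.5505 0.172  0.0557] zax [-0.0115  0.0106]
```

>>> {"name": "send_rows", "arguments": {"series": [[[0,0,0.0012],0],[[0,0,0.0014],0]]}}

```text
time: 33.45
eef_pos: [0.5507, 0.1721, 0.0539]
eef_rot: [0.858, 0.514, -0.002, -0.007]
contact_force: [-2.6, -0.9, 8.5]
opening: 0.105
```

>>> {"name": "send_rows", "arguments": {"series": [[[0,0,0.0015],0],[[0,0,0.0017],2]]}}

```text
time: 33.65
eef_pos: [0.5508, 0.1722, 0.0531]
eef_rot: [0.866, 0.499, -0.001, -0.007]
contact_force: [-4.7, -1.3, 14.1]
opening: 0.107
```

```bash
python3 q.py
```

```text
t 33.65 p [0.5508 0.1722 0.0531] zaxis [-0.0094  0.0107 -0.9999] tilt xy(deg) [ 0.26 -0.77] yaw 59.89 q [ 9.36 35.76 90.61  0.85 54.06 38.97] F [-4.66 -1.29 14.09]
```

>>> {"name": "send_rows", "arguments": {"series": [[[-0.0003,-0.0006,0.0019],7],[[-0.0003,-0.0005,0.0019],7]]}}

```text
time: 33.85
eef_pos: [0.5506, 0.1721, 0.0528]
eef_rot: [0.922, 0.387, -0.001, -0.006]
contact_force: [-3.7, -1.9, 13.7]
opening: 0.101
```

```bash
python3 q.py
```

```text
t 33.85 p [0.5506 0.1721 0.0528] zaxis [-0.0057  0.0104 -0.9999] tilt xy(deg) [ 0.2  -0.65] yaw 45.49 q [ 9.39 35.67 90.85  0.8  53.7  53.42] F [-3.74 -1.93 13.75]
```

>>> {"name": "send_rows", "arguments": {"series": [[[-0.0005,-0.0005,0.0021],7],[[-0.0006,-0.0004,0.0021],7],[[-0.0007,-0.0003,0.0021],7]]}}

```text
time: 34.15
eef_pos: [0.5503, 0.1718, 0.0522]
eef_rot: [0.979, 0.205, 0.001, -0.005]
contact_force: [-3.0, -1.7, 14.8]
opening: 0.104
```

```bash
python3 q.py
```

```text
t 34.15 p [0.5503 0.1718 0.0522] zaxis [ 8.000e-04  1.050e-02 -9.999e-01] tilt xy(deg) [ 0.29 -0.53] yaw 23.63 q [ 9.39 35.52 91.3   0.73 53.05 75.33] F [-2.98 -1.74 14.79]
```

>>> {"name": "send_rows", "arguments": {"series": [[[-0.0007,-0.0002,0.0022],7],[[-0.0007,-0.0001,0.0022],7],[[-0.0007,0,0.0021],7]]}}

```text
time: 34.45
eef_pos: [0.5499, 0.1716, 0.0517]
eef_rot: [1.0, 0.015, 0.004, -0.005]
contact_force: [-3.9, -1.1, 14.2]
opening: 0.101
```

```bash
python3 q.py
```

```text
t 34.45 p [0.5499 0.1716 0.0517] zaxis [ 0.0074  0.011  -0.9999] tilt xy(deg) [ 0.44 -0.62] yaw 1.76 q [ 9.4  35.36 91.74  0.7  52.39 97.22] F [-3.92 -1.05 14.2 ]
```

>>> {"name": "send_rows", "arguments": {"series": [[[-0.0007,0,0.0023],7],[[-0.0007,0.0001,0.0023],7],[[-0.0007,0.0002,0.0022],7]]}}

```text
time: 34.75
eef_pos: [0.5495, 0.1715, 0.051]
eef_rot: [0.985, -0.174, 0.006, -0.007]
contact_force: [-3.7, -1.5, 16.0]
opening: 0.107
```

```bash
python3 q.py
```

```text
t 34.75 p [0.5495 0.1715 0.051 ] zaxis [ 0.0138  0.0112 -0.9998] tilt xy(deg) [ 0.52 -0.88] yaw -20.10 q [  9.43  35.21  92.18   0.64  51.72 119.13] F [-3.72 -1.45 16.04]
```

>>> {"name": "send_rows", "arguments": {"series": [[[-0.0006,0.0002,0.0021],7],[[-0.0006,0.0003,0.0021],7],[[-0.0006,0.0003,0.0021],7]]}}

```text
time: 35.05
eef_pos: [0.5493, 0.1716, 0.0509]
eef_rot: [0.934, -0.358, 0.008, -0.009]
contact_force: [-4.2, -2.3, 16.0]
opening: 0.106
```

```bash
python3 q.py
```

```text
t 35.05 p [0.5493 0.1716 0.0509] zaxis [ 0.0205  0.0113 -0.9997] tilt xy(deg) [ 0.44 -1.27] yaw -41.96 q [  9.47  35.04  92.55   0.57  51.14 141.07] F [-4.16 -2.28 15.95]
```

>>> {"name": "send_rows", "arguments": {"series": [[[-0.0005,0.0004,0.0021],7],[[-0.0004,0.0005,0.0021],7]]}}

```text
time: 35.25
eef_pos: [0.55, 0.1716, 0.051]
eef_rot: [0.881, -0.473, 0.009, -0.011]
contact_force: [-2.4, -0.5, 15.2]
opening: 0.105
```

```bash
python3 q.py;  python3 -c "
from h import *
foot()"
```

```text
t 35.25 p [0.55   0.1716 0.051 ] zaxis [ 0.0266  0.0116 -0.9996] tilt xy(deg) [ 0.29 -1.64] yaw -56.53 q [  9.48  34.94  92.76   0.52  50.69 155.69] F [-2.42 -0.5  15.21]
t 35.25 foot [0.5499 0.1721 0.0206] axis [-0.008 -0.016  1.   ] shift to [ 0.0005 -0.0018 -0.0343] F [-2.4 -0.5 15.2] T [-0.23  0.6   0.01] op 0.105 q6 155.7 tcp [0.55   0.1716 0.051 ] zax [0.0266 0.0116]
```

>>> {"name": "send_rows", "arguments": {"series": [[[0,0,-0.0003],0],[[0,0,-0.0003],0],[[0,0,0],0]]}}

```text
time: 35.55
eef_pos: [0.55, 0.1717, 0.0531]
eef_rot: [0.88, -0.475, 0.009, -0.012]
contact_force: [-0.5, -0.3, -0.2]
opening: 0.108
```

```bash
python3 q.py
```

```text
t 35.55 p [0.55   0.1717 0.0531] zaxis [ 0.028   0.0119 -0.9995] tilt xy(deg) [ 0.31 -1.72] yaw -56.73 q [  9.49  34.73  92.73   0.53  50.84 155.89] F [-0.51 -0.34 -0.17]
```

>>> {"name": "send_rows", "arguments": {"series": [[[0,0,0],0],[[0,0,0],0],[[0,0,0],0],[[0,0,0],0]], "jaw": 0.5}}

```text
time: 35.95
eef_pos: [0.5501, 0.1717, 0.0522]
eef_rot: [0.88, -0.475, 0.009, -0.012]
contact_force: [-0.4, -1.1, 0.3]
opening: 0.402
```

>>> {"name": "send_rows", "arguments": {"series": [[[0,0,-0.006],0],[[0,0,-0.01],0],[[0,0,-0.01],0],[[0,0,-0.01],0],[[0,0,-0.012],0],[[0,0,-0.012],0],[[0,0,-0.015],0],[[0,0,-0.015],0],[[0,0,-0.015],0],[[0,0,-0.01],0]]}}

```text
time: 36.95
eef_pos: [0.5467, 0.1702, 0.178]
eef_rot: [0.88, -0.475, 0.01, -0.012]
contact_force: [0.9, 0.1, 0.5]
opening: 0.497
```

>>> {"name": "send_rows", "arguments": {"series": [[[0.012,0,0],0],[[0.015,0,0],0],[[0.015,0,0],0],[[0.015,0,0],0],[[0.015,0,0],0],[[0.015,0,0],0],[[0.015,0,0],0],[[0.01,0,0],0]]}}

```text
time: 37.75
eef_pos: [0.6133, 0.0672, 0.178]
eef_rot: [0.88, -0.475, 0.01, -0.012]
contact_force: [0.2, 0.9, 0.2]
opening: 0.5
```

```bash
python3 q.py; python3 -c "
from h import *
im,d,m=grab('side','s9')
cv2.imwrite('pics/s9c.png',cv2.resize(im[265:345,190:280],None,fx=7,fy=7,interpolation=cv2.INTER_CUBIC))
im,d,m=grab('top','t9')
"
```

```text
t 37.75 p [0.6133 0.0672 0.178 ] zaxis [ 0.0284  0.0119 -0.9995] tilt xy(deg) [ 0.32 -1.74] yaw -56.74 q [ -1.24  30.5   77.78   0.76  70.12 145.25] F [0.16 0.95 0.17]
```

View pics/s9c.png

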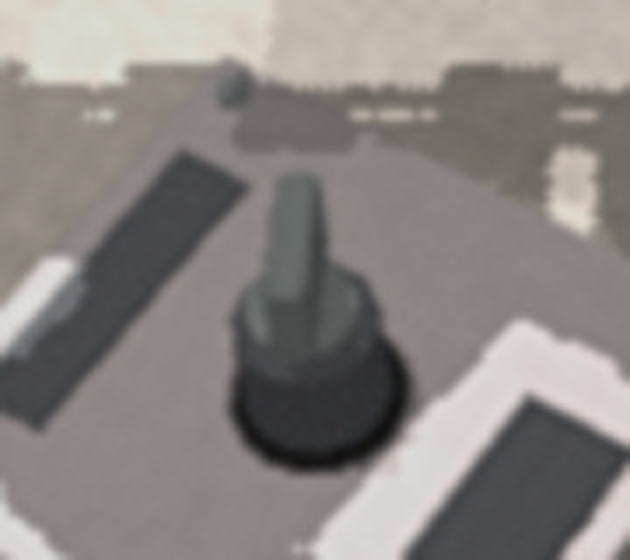

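View pics/t9.png

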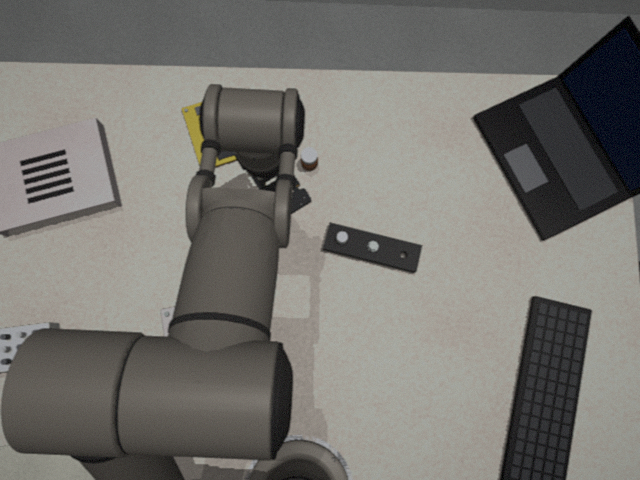

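>>> {"name": "send_rows", "arguments": {"series": [[[0,0,0],-8.5],[[0,0,0],-8.5],[[0,0,0],-8.5],[[0,0,0],-8.5],[[0,0,0],-8.5],[[0,0,0],-8.5],[[0,0,0],-8.5],[[0,0,0],-8.5],[[0,0,0],-8.5],[[0,0,0],-8.5]]}}

```text
time: 38.85
eef_pos: [0.6104, 0.0732, 0.1783]
eef_rot: [0.967, 0.254, 0.014, -0.004]
contact_force: [1.0, 0.2, -0.2]
opening: 0.502
```

>>> {"name": "send_rows", "arguments": {"series": [[[0,0,0],-8.5],[[0,0,0],-8.5],[[0,0,0],-8.5],[[0,0,0],-8.5],[[0,0,0],-8.5],[[0,0,0],-8.5],[[0,0,0],-8.5],[[0,0,0],-8.5],[[0,0,0],-8.5],[[0,0,0],-8.5]]}}

```text
time: 39.85
eef_pos: [0.6069, 0.0808, 0.1792]
eef_rot: [0.534, 0.845, 0.014, 0.005]
contact_force: [-0.7, -0.0, -0.2]
opening: 0.499
```

```bash
python3 q.py; python3 -c "
from h import *
go([.587,.116,.15],123.3)
im,d,m=grab('wrist','w9')
"
```

```text
t 39.85 p [0.6069 0.0808 0.1792] zaxis [ 0.0232  0.0184 -0.9996] tilt xy(deg) [0.38 1.65] yaw 115.40 q [ -0.14  30.08  78.3    1.13  70.3  -25.9 ] F [-0.71 -0.02 -0.24]
t 39.85 p [0.6069 0.0808 0.1792] yaw 115.40 tilt 1.70 q6 -25.9 | tool shift [ 0.0401 -0.0037  0.0294] twist -7.90 F [-0.71 -0.02 -0.24] op 0.499
```

View pics/w9.png

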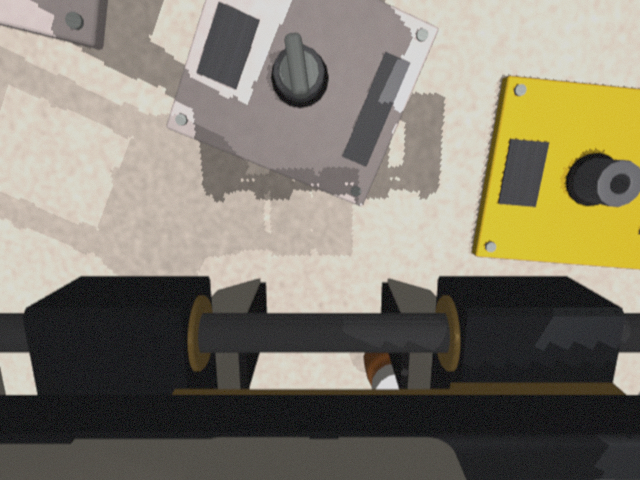

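```bash
python3 -c "
from h import *
m=load('w9'); im=m['im']; D=m['d']
cv2.imwrite('pics/w9c.png',cv2.resize(im[25:115,255:345],None,fx=6.6,fy=6.6,interpolation=cv2.INTER_CUBIC))
def reg(u0,u1,v0,v1):
    z=[pt(m,u,v,d=float(D[v,u]))[2] for v in range(v0,v1) for u in range(u0,u1)]
    return np.median(z).round(5),np.std(z).round(5),len(z)
print('wing top near',reg(290,297,37,45),'back',reg(290,297,45,60))
print('collar L',reg(281,285,68,80),'R',reg(308,314,65,80),'front',reg(295,303,93,97),'collarfront',reg(294,305,82,89))
print('plate',reg(220,250,90,120), reg(320,345,120,150),'bench',reg(60,110,200,240),'yboss',reg(604,612,175,190))
"
```

```text
wing top near (np.float64(0.07834), np.float64(0.00082), 56) back (np.float64(0.07828), np.float64(0.04329), 105)
collar L (np.float64(0.04995), np.float64(0.00086), 48) R (np.float64(0.0506), np.float64(0.03016), 90) front (np.float64(0.07588), np.float64(0.00348), 32) collarfront (np.float64(0.07837), np.float64(0.02942), 77)
plate (np.float64(0.01258), np.float64(0.0324), 900) (np.float64(0.01263), np.float64(0.0168), 750) bench (np.float64(0.00046), np.float64(0.01688), 2000) yboss (np.float64(0.04566), np.float64(0.00586), 120)
```

View pics/w9c.png

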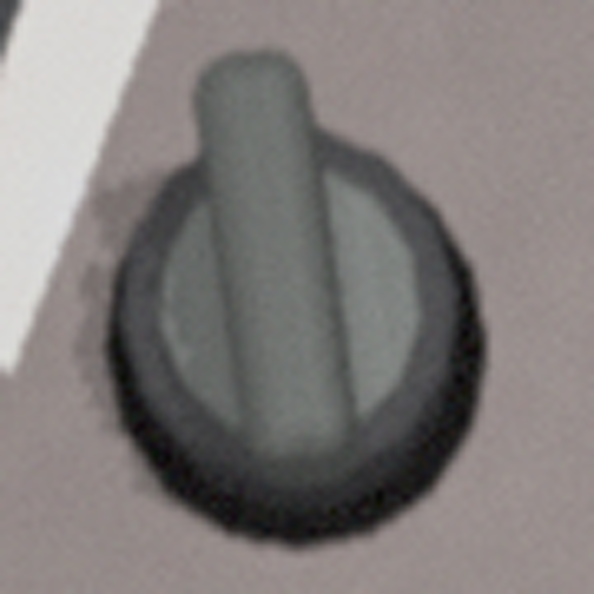

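```bash
python3 -c "
from h import *
m=load('w9'); D=m['d']
H,W=D.shape; vv,uu=np.mgrid[25:110,255:345]
P=np.array([pt(m,u,v,d=float(D[v,u])) for u,v in zip(uu.ravel(),vv.ravel())])
r=np.hypot(P[:,0]-.5505,P[:,1]-.172)
for lo,hi,n in [(.076,.081,'wing'),(.048,.0525,'collar'),(.0425,.048,'boss')]:
    q=P[(P[:,2]>lo)&(P[:,2]<hi)&(r<.022)]
    A=np.c_[q[:,:2]-q[:,:2].mean(0),np.ones(len(q))]; c=np.linalg.lstsq(A,q[:,2],rcond=None)[0]
    (cx,cy),wh,an=cv2.minAreaRect((q[:,:2]*1000).astype(np.float32))
    print(n,len(q),'z',np.median(q[:,2]).round(4),'slope deg',np.degrees(c[:2]).round(2),'rect',(round(cx,1),round(cy,1)),np.round(wh,1))
"
```

```text
wing 967 z 0.078 slope deg [0.33 0.11] rect (550.9, 171.4) [ 9.8 33.7]
collar 600 z 0.0504 slope deg [1.5  0.41] rect (551.1, 172.2) [25.2 23.5]
boss 655 z 0.0452 slope deg [-0.21  0.53] rect (551.4, 171.7) [33.5 32. ]
```

```bash
python3 -c "
from h import *
print(close_job())"
```

```text
the job is handed in; nothing more can be done
None
```

The wing screw is driven into the boss of the small white mount and standing straight. The gripper let go, moved clear, and I handed the job in at about 40 s.

I took the screw from the holder, stood it in the pilot hole and turned it clockwise through about 195°. Measured push was about 12–18 N while turning, so it never reached 22 N. Partway through I took the push off and regripped, because the tool had been tilting under load.

**Last checks (wrist depth image):**
- **Depth:** the wing top is about 32.8 mm above the boss top, which puts the collar about 0.8 mm above the boss. The end of the thread should give 0.9 mm. A rougher reading from the collar itself gave about 1.2 mm, just over the 1 mm limit.
- **Lean:** the wing's top face slopes about 0.3°. The noisier collar reading gave 1.5°.
- **Bottomed out:** over the last 36° or so of turning the screw stopped sinking at about 15–16 N, as expected once it spins idly.

**One disagreement:** adding up the tool's descent gave only about 2.85 rad of thread cut, against 3.3 at the end. I trusted the direct height measurement and the idle spin over that sum, and did not drive it further.

The knob pin and plug still stood in the holder and the jar in its place; I never touched them.

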